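# Scoop the short slugs into their bay

### The arm

A 7-joint arm with a two-finger parallel gripper is mounted at the origin on the work surface. World frame = base frame: x ahead of the robot, y to its left, z up, the work surface at z = 0. Lengths are in m, angles in rad, forces in N, time in s.
With the tool pointing down it reaches from about 0.4 to 0.85 m from the base axis. Payload 10.4 kg.
Tool frame: the origin (TCP) lies at the very end of the fingers, on their centre line; the grasp point (between the pads) lies 19 mm behind it (manip.grip_point_offset is the distance from the TCP to the grasp point, in m); z points along the fingers, y is the line along which they close (so a half turn about z gives the same grasp; the last joint's range is limited). The gripper opens to 85 mm and grips with 20 to 120 N. Pads are 22 mm wide; open, the fingers measure 114 mm over their backs; the gripper's body (76 mm by 85 mm) begins 54 mm behind the grasp point. The pads swing forward as they close: fully open they stand 13 mm farther back than shut.
Start: joints at [-1.215, 0.332, -0.065, 1.46, 0.022, 1.35, -0.088], TCP at [0.231, 0.581, 0.231] pointing down, gripper open.
Joint ranges: [-2.6, 2.6], [-0.5, 2.12], [-1.47, 1.34], [0.16, 2.42], [-1.27, 4.41], [0.06, 2.06], [-2.6, 2.6]. Speed limits (rad/s): [2.22, 2.22, 2.79, 2.79, 3.14, 3.14, 3.14].

### API

Orientations are given as a unit quaternion [x, y, z, w].
In Python, from workcell import manip gives the robot as it stands. The module is installed in compiled form; this text tells all that it offers.
- The arm moves only by the shell command python3 -m inch 'ROWS' [OPENING] [FORCE]. ROWS is JSON, a list of rows, each a list of 2 entries, a list of its own where there are three numbers: the shift along the tool's x, y, z each as a share of 0.08 m, from -1 to 1, then the turn, a rotation vector about the tool's x, y, z each as a share of 45 degrees, from -1 to 1. A call has exactly 10 rows; each row is the pose to reach, as a shift and turn from the pose commanded when the call began, along the tool's axes at that moment; what a row does not reach only later rows make up. A row lasts 1/10 s, in which the tool goes at most 50 mm and 8.59 degrees, less where a joint would pass 70% of its speed; a pose out of reach is approached as far as the arm can. A call with a number of a shift or a turn outside -1 to 1 is refused whole. A call with a gripper value outside its range is refused whole. OPENING is the opening, from 0 (shut) to 1 (fully open), set as the call begins (- or left out, the last holds). The fingers move at their own pace and stop on an object; FORCE is the grip in N (left out, the last holds). Time passes only in rows, so rows that repeat a pose let the fingers close, or fill a call up. It gives the time, the measured TCP pose, the force, the opening and the grip force at its end, in the units of the state.
- manip.get_obs(): the state, without advancing time (a new reading comes with each control period).
- manip.camera(name): name is "scene" or "top" or "wrist"; returns the picture (400x640x3 uint8, red, green, blue); there is no depth.
- manip.camera_params(name): a dict with "fov_y" (degrees; the focal length in pixels is half the picture's height over the tangent of half this angle, whatever the lens; pixels are square), "cx", "cy" (the principal point, pixels), "camera_from_world" (4x4, takes a point from world to camera coordinates); the wrist camera has in their place "T_tool_cam" (4x4, takes a point from camera to tool coordinates, whose origin is the TCP and whose axes are the flange's). Camera axes: x right, y up, looking along -z (the intrinsics and any distortion apply to the point x, -y, -z); pixel columns grow to the right and rows downward; lengths in m; the calibration is good to about 2 mm. The wrist camera is an equidistant fisheye: a pixel r from the principal point sees the ray r / f radians off the axis. A picture is of the moment at which its call begins: read the wrist's pose just before it. camera_params takes no time and is no camera call.
- manip.hand_in(): hands the job in; it is judged then, once.
The state is a dict: "clock": time; "joint_pos": joint angles; "joint_velocities": joint speeds; "tau": joint torques, N m; "position": TCP position; "ee_rot": TCP orientation; "ft_force": force on the tool from outside, world axes, zero at the start; "torque": the same for the moment, N m; "grip_width": opening from 0.0 (shut) to 1.0 (fully open); "grasp_force": force on a finger pad.
Only numpy, scipy, OpenCV 4.12 (cv2) and the standard library are available. Lean on these libraries where they do the work, as an engineer would, in place of code of your own. Each camera call takes 0.05 s, during which the arm holds its last target. There are 200 camera calls.

### The job

With the scoop, take all three short slugs out of the open deposit box in a single scoopful, and tip them, from low down, into the bay of the sorting tray that already holds a short slug (the other bay is for the long ones). Then set the scoop down level on the shelf top about where it stood. Do not touch any slug with the gripper, and leave the other things where they are.

Things in the scene. Friction and masses are not known exactly. Their poses are not given: they have to be found in the camera images.
- deposit_box: Open dented steel deposit box, fixed. Origin: centre of its underside, on the shelf top (z = 0); x runs from its low near wall to its far wall. Inner faces at x = -90 and +90, y = -54 and +54 mm; walls 4 mm thick. Wall tops above the shelf top: near (-x) 40 mm, sides 70 mm, far (+x) 90 mm. The three short slugs lie inside, in the part from x = -25 to the far wall.
- box_board (a point): A point 40 mm above the shelf top over the box's centre, axes as the box's. Under it a flat fixed plywood packing board covers the whole inside as a false floor; the slugs lie on it. The board's top is somewhere from 12 to 34 mm above the shelf top, another height each time; it is not measured and must be found by touch.
- box_lid (a point): Middle of the outer edge of the box's lid, which is fixed, folded outwards over the box's -y side: it rises from the side wall's top to this edge, about 92 mm beyond the wall and 121 mm above the shelf top.
- sort_tray: Fixed aluminium sorting tray of two equal bays side by side. Origin: centre of its underside on the shelf top; x away from the robot, y to the left bay. 158 mm (x) by 232 mm (y) outside, walls and middle wall 4 mm thick and 45 mm high, floor 4 mm thick.
- left_bay (a point): Centre of the floor of the tray's left (+y) bay, 4 mm above the shelf top, axes as the tray's. The bay is 150 mm (x) by 110 mm (y) inside.
- right_bay (a point): Centre of the floor of the tray's right (-y) bay; same size and axes as the left one.
- scoop: Loose steel hand scoop (160 g) standing level on the shelf top. Origin: centre of the blade's underside; x points forward over the open lip, z up. Flat blade 95 mm (x, -47.5 to +47.5) by 96 mm (y), 2 mm thick; cheeks 3 mm thick, 35 mm high at the back, sloping down to the lip over the front half; back wall 48 mm high. Smooth metal: slugs slide or roll off it at 15 to 25 degrees.
- scoop_grip (a point): Middle of the scoop's dark wooden handle, 97.5 mm behind the scoop's origin and 38 mm above the blade's underside; axes as the scoop's. The handle is a bar along x, 100 mm long, 14 mm wide (y), 20 mm high; a small prop under its rear end reaches down to the shelf. Grip it across y, with the tool pitched as suits. The empty scoop balances about 45 mm ahead of here.
- scoop_lip (a point): Middle of the lower edge of the scoop's front lip, 47.5 mm ahead of the scoop's origin; axes as the scoop's.
- short_sample: Loose short slug already in one of the bays, marking it as the bay for short slugs: same as the slugs in the deposit box (60 mm long, 26 mm diameter). It lies across the bay near its far wall. Origin at its centre, x along it.
- long_sample: Loose long slug, 90 mm long, 26 mm diameter, otherwise alike, in the other bay near its far wall. Origin at its centre, x along it.
- slug0: One of the three loose short slugs in the deposit box: plain hollow brass bar with round ends and a dark line near each end, 60 mm long, 26 mm diameter, 40 to 85 g. It rolls freely. Origin at its centre, x along it.
- slug1: One of the three loose short slugs in the deposit box: plain hollow brass bar with round ends and a dark line near each end, 60 mm long, 26 mm diameter, 40 to 85 g. It rolls freely. Origin at its centre, x along it.
- slug2: One of the three loose short slugs in the deposit box: plain hollow brass bar with round ends and a dark line near each end, 60 mm long, 26 mm diameter, 40 to 85 g. It rolls freely. Origin at its centre, x along it.
- brass_dial: A loose brass combination dial, 72 mm across and 34 high; a bystander. Origin: centre of its underside.
- bumper_foot: A loose black rubber bumper foot, 60 mm across and 34 high; a bystander. Origin: centre of its underside.
- lock_plate: A loose flat aluminium lock plate with two holes, 110 x 70 x 6 mm; a bystander. Origin: centre of its underside.
- padlock: A loose brass padlock lying flat, about 80 x 45 x 22 mm; a bystander. Origin: centre of its underside.
- screwdriver: A loose screwdriver lying flat; a bystander. Origin: centre of its underside.
- oil_can: A loose dark oil can, 56 mm across and 130 high; a bystander. Origin: centre of its underside.
- tea_mug: A loose white mug, 76 mm across and 90 high; a bystander. Origin: centre of its underside.
Not all that is in view belongs to the job. There is more than one size of the scoop; the job needs the smaller.

How it is judged:
By the outcome, as a careful person would: the job done as asked, in the order asked, and still so for the second after the job is handed in, with the robot touching nothing.
It also fails if it takes over 61 s, if anything falls off the work surface, if the arm or the gripper's body presses on something with over 40 N, if the wrist force passes 120 N, or if a joint passes its speed limit or range.

## Working session

There is one attempt and no reset: what is moved stays moved. The work goes in short steps, Python scripts to look and compute and a shell command to move; the robot and the scene stay as the last step left them, time stands still between calls to the robot, and variables do not carry over. Pictures are saved under pics/ and viewed, at most 10 in all, crops included, and the job is handed in when it is done.

```bash
mkdir -p pics; ls; python3 - <<'E'
from workcell import manip
import cv2,numpy as np
o=manip.get_obs()
for k,v in o.items(): print(k,np.round(v,3))
print(manip.grip_point_offset)
for n in ["scene","top","wrist"]:
    p=manip.camera_params(n); print(n,{k:np.round(v,4).tolist() for k,v in p.items()})
    cv2.imwrite(f"pics/{n}0.png",manip.camera(n)[:,:,::-1])
E
```

```text
pics
clock 0.0
joint_pos [-1.215  0.333 -0.065  1.461  0.022  1.35  -0.089]
joint_velocities [ 0.002 -0.    -0.001  0.    -0.001  0.    -0.001]
tau [ 1.0000e-03 -6.2546e+01  5.0000e-02 -3.9161e+01  1.6000e-02  1.0000e-02
 -0.0000e+00]
position [0.231 0.58  0.231]
ee_rot [ 0.188  0.982 -0.001 -0.   ]
ft_force [-0.733  0.747  0.433]
torque [-0.016 -0.04   0.02 ]
grasp_force 0.0
grip_width 1.0
0.0187
scene {'fov_y': 44.5006, 'cx': 320.245, 'cy': 204.2843, 'camera_from_world': [[-0.7729, 0.6344, 0.0107, 0.4235], [-0.3497, -0.44, 0.8271, 0.1336], [0.5294, 0.6356, 0.5619, -1.7954], [0.0, 0.0, 0.0, 1.0]]}
top {'fov_y': 49.5749, 'cx': 329.2502, 'cy': 196.5577, 'camera_from_world': [[0.004, -1.0, 0.0001, 0.0312], [0.991, 0.004, 0.1335, -0.5943], [-0.1335, -0.0004, 0.991, -1.2377], [0.0, 0.0, 0.0, 1.0]]}
wrist {'fov_y': 65.7065, 'cx': 315.7199, 'cy': 201.2659, 'T_tool_cam': [[0.0006, 0.9659, 0.2591, 0.0658], [1.0, -0.0003, -0.0015, -0.0002], [-0.0014, 0.2591, -0.9659, -0.1424], [0.0, 0.0, 0.0, 1.0]]}
```

View pics/top0.png

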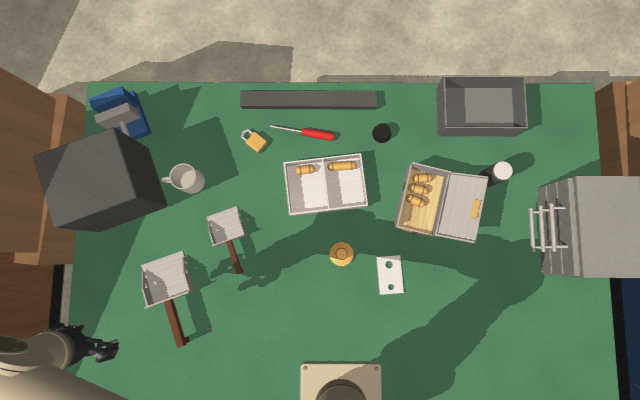

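View pics/scene0.png

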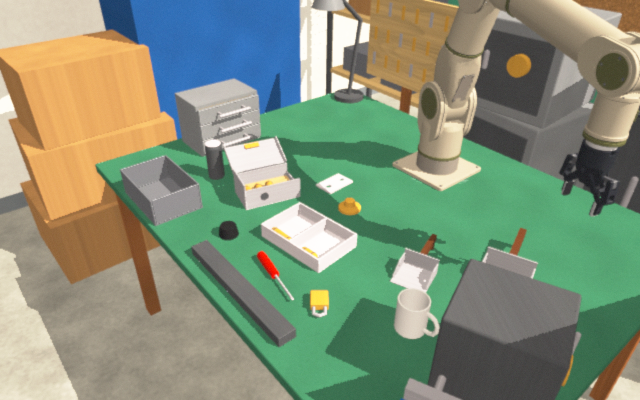

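The top view shows the small scoop at about (226,226), with its handle running to (238,270). The short sample is at (305,170) in the left bay, the long sample at (342,166) in the right bay, and the box at about (423,200) with three slugs near (420,190). I'll enlarge this for measuring.

```bash
cat > h.py <<'E'
import numpy as np,cv2
from workcell import manip
from scipy.spatial.transform import Rotation as R
def ray(n,u,v):
    p=manip.camera_params(n);f=200/np.tan(np.radians(p['fov_y']/2));T=np.array(p['camera_from_world'])
    d=np.array([(u-p['cx'])/f,-(v-p['cy'])/f,-1]);Rm=T[:3,:3]
    return -Rm.T@T[:3,3],Rm.T@d
def onz(n,u,v,z):
    o,d=ray(n,u,v);return o+d*(z-o[2])/d[2]
def proj(n,P):
    p=manip.camera_params(n);f=200/np.tan(np.radians(p['fov_y']/2));T=np.array(p['camera_from_world'])
    c=T[:3,:3]@np.array(P)+T[:3,3];return np.array([p['cx']+f*c[0]/-c[2],p['cy']-f*c[1]/-c[2]])
E
python3 - <<'E'
import cv2
a=cv2.imread('pics/top0.png')
l=cv2.resize(a[195:285,195:275],None,fx=5,fy=5,interpolation=cv2.INTER_CUBIC)
r=cv2.resize(a[150:250,390:490],None,fx=4,fy=4,interpolation=cv2.INTER_CUBIC)
c=cv2.copyMakeBorder(r,0,50,0,0,cv2.BORDER_CONSTANT)
cv2.imwrite('pics/crop1.png',cv2.hconcat([l,c]))
E
```

```text
(no output)
```

View pics/crop1.png

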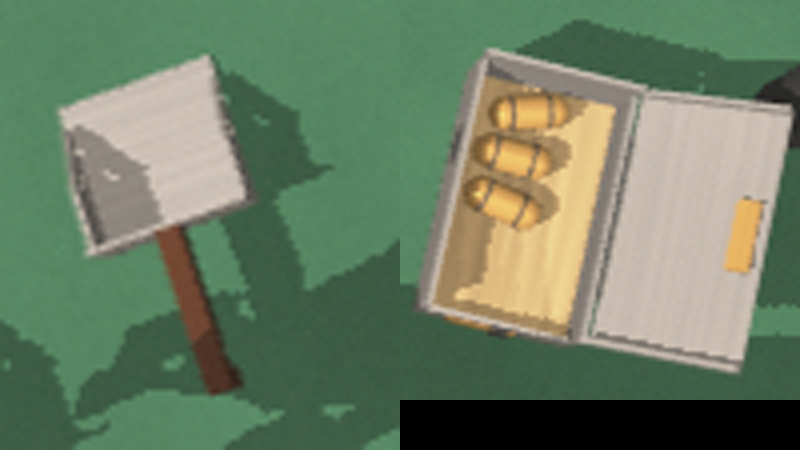

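The crop shows these points. Scoop lip corners are at (62,110) and (210,57) in the left crop, with the handle running from (172,232) to (224,388). The box rim corners are at about (488,52), (640,90), (576,342) and (420,308) in the right crop, and the slugs lie crosswise against the box's +y side.

```bash
cat > m.py <<'E'
from h import *
def kab(L,W):
    L=np.array(L);W=np.array(W)[:,:2];lc,wc=L.mean(0),W.mean(0)
    H=(L-lc).T@(W-wc);a=np.arctan2(H[0,1]-H[1,0],H[0,0]+H[1,1])
    r=np.array([[np.cos(a),-np.sin(a)],[np.sin(a),np.cos(a)]]);t=wc-r@lc
    print('pose',np.round(t,4),'yaw deg',round(np.degrees(a),2),'res mm',np.round(1e3*(W-(L@r.T+t)),1).tolist());return t,a
A=lambda p:((p[0]+.5)/5-.5+195,(p[1]+.5)/5-.5+195)
B=lambda p:((p[0]-400+.5)/4-.5+390,(p[1]+.5)/4-.5+150)
# scoop: lip corners, handle rear/front end centre
pts=[((62,110),.002,(47.5,48)),((210,57),.002,(47.5,-48)),((225,386),.048,(-147.5,0)),((172,232),.048,(-49,0)),((90,254),.04,(-47.5,48)),((254,203),.04,(-47.5,-48))]
print('scoop');kab([np.array(l)/1e3 for _,_,l in pts],[onz('top',*A(p),z) for p,z,_ in pts])
print('box');pts=[((488,50),.09,(94,58)),((642,90),.09,(94,-58)),((420,308),.055,(-94,58)),((576,342),.055,(-94,-58))]
t,a=kab([np.array(l)/1e3 for _,_,l in pts],[onz('top',*B(p),z) for p,z,_ in pts])
r=np.array([[np.cos(a),-np.sin(a)],[np.sin(a),np.cos(a)]])
im=cv2.imread('pics/top0.png')
print('slugs in box frame mm (ends, z=.036)')
for e in [((490,113),(570,108)),((475,154),(552,163)),((465,193),(540,217))]:
    print([np.round(1e3*r.T@(onz('top',*B(q),.036)[:2]-t),0) for q in e])
hsv=cv2.cvtColor(im,cv2.COLOR_BGR2HSV);m=((hsv[...,1]<60)&(hsv[...,2]>100)).astype(np.uint8);k=np.zeros_like(m);k[145:225,275:380]=1
m*=k;c=max(cv2.findContours(m,0,2)[0],key=cv2.contourArea)
bx=cv2.boxPoints(cv2.minAreaRect(c));print(bx.tolist())
W=[onz('top',*q,.045) for q in bx];W=sorted(W,key=lambda w:-w[0]);far=sorted(W[:2],key=lambda w:-w[1]);near=sorted(W[2:],key=lambda w:-w[1])
print('tray');kab(np.array([(79,116),(79,-116),(-79,116),(-79,-116)])/1e3,far+near)
print('sample',onz('top',305,170,.017),onz('top',342,166,.017))
E
python3 m.py
```

```text
scoop
pose [0.5093 0.3412] yaw deg 20.51 res mm [[-0.3, -0.3], [-1.4, 1.3], [3.4, -0.1], [-1.2, -1.2], [1.6, 2.4], [-2.1, -2.1]]
box
pose [ 0.5834 -0.234 ] yaw deg -13.86 res mm [[-0.7, -1.7], [-1.6, 1.7], [-0.8, -0.3], [3.0, 0.4]]
slugs in box frame mm (ends, z=.036)
[array([61., 37.]), array([ 80., -20.])]
[array([28., 41.]), array([ 36., -16.])]
[array([-2., 42.]), array([ -6., -16.])]
[[281.7351379394531, 161.62466430664062], [361.7277526855469, 152.13400268554688], [368.2082214355469, 206.75497436523438], [288.2156066894531, 216.24563598632812]]
tray
pose [0.6309 0.0463] yaw deg 7.05 res mm [[2.5, 4.0], [3.8, -3.5], [-3.3, 1.5], [-3.0, -2.1]]
sample [0.67807605 0.10735415 0.017     ] [ 0.6908659  -0.00468567  0.017     ]
```

```bash
cat > plan.py <<'E'
from h import *
SC=(.509,.341,20.5); PT=25.; GX=-.090   # scoop pose, tool pitch in scoop, grip x in scoop
D=manip.grip_point_offset
def toolR(yaw,pitch):  # yaw of scoop x, pitch = tool forward lean (deg)
    p=np.radians(pitch);L=np.array([[-np.cos(p),0,np.sin(p)],[0,1,0],[-np.sin(p),0,-np.cos(p)]])
    return R.from_euler('z',yaw,degrees=True)*R.from_matrix(L)
def tcp_for_scoop(point,yaw,nose,lx,lz=0.,ly=0.):
    """TCP pose putting scoop-frame point (lx,ly,lz) at world point, scoop pitched nose-down by nose deg"""
    Rs=R.from_euler('z',yaw,degrees=True)*R.from_euler('y',nose,degrees=True)
    Rt=Rs*toolR(0,PT)
    o=np.array(point)-Rs.apply([lx,ly,lz])
    g=o+Rs.apply([GX,0,.038])
    return g+Rt.apply([0,0,D]),Rt
def cur():
    o=manip.get_obs();return np.array(o['position']),R.from_quat(o['ee_rot'])
def rows(goal,Rg,start=None):
    p,r=start or cur()
    s=r.inv().apply(np.array(goal)-p)/.08; t=(r.inv()*Rg).as_rotvec()/np.radians(45)
    print('shift',np.round(s,3).tolist(),'turn',np.round(t,3).tolist(),'at',np.round(p,4).tolist(),'goal',np.round(goal,4).tolist())
E
python3 -m inch '[[[-0.1,-0.08,0.02],[0,0,-0.1]],[[-0.2,-0.16,0.04],[0,0,-0.2]],[[-0.3,-0.24,0.06],[0,0,-0.3]],[[-0.4,-0.32,0.08],[0,0,-0.4]],[[-0.5,-0.4,0.1],[0,0,-0.5]],[[-0.6,-0.48,0.12],[0,0,-0.6]],[[-0.7,-0.56,0.14],[0,0,-0.7]],[[-0.8,-0.64,0.16],[0,0,-0.8]],[[-0.9,-0.72,0.18],[0,0,-0.9]],[[-1,-0.8,0.2],[0,0,-0.936]]]' 1 60
python3 - <<'E'
from plan import *
g,Rg=tcp_for_scoop((*SC[:2],0),SC[2],0,0)
z=Rg.apply([0,0,1]); rows(g-.08*z,Rg); print(g)
E
```

```text
clock: 1.15
position: [0.2819, 0.4911, 0.215]
ee_rot: [-0.179, 0.984, -0.0, -0.0]
ft_force: [0.0, 0.2, 0.9]
grip_width: 1.001
grasp_force: 0.0
shift [-0.549, -2.752, 1.518] turn [0.0, -0.556, 0.002] at [0.2819, 0.4911, 0.215] goal [0.4004, 0.3004, 0.0936]
[0.43210199 0.31224901 0.02105204]
```

```bash
python3 -m inch '[[[-0.1,-0.1,0.02],[0,-0.06,0]],[[-0.1,-0.2,0.05],[0,-0.12,0]],[[-0.1,-0.3,0.1],[0,-0.18,0]],[[-0.1,-0.4,0.1],[0,-0.24,0]],[[-0.1,-0.5,0.1],[0,-0.3,0]],[[-0.1,-0.6,0.15],[0,-0.36,0]],[[-0.1,-0.7,0.2],[0,-0.42,0]],[[-0.1,-0.8,0.2],[0,-0.48,0]],[[-0.1,-0.9,0.2],[0,-0.54,0]],[[-0.1,-1,0.25],[0,-0.556,0]]]' 1 60
python3 -m inch '[[[0,-0.1,0],[0,0,0]],[[0,-0.2,0],[0,0,0]],[[0,-0.3,0],[0,0,0]],[[0,-0.4,0],[0,0,0]],[[0,-0.5,0],[0,0,0]],[[0,-0.6,0],[0,0,0]],[[0,-0.7,0],[0,0,0]],[[0,-0.8,0],[0,0,0]],[[0,-0.9,0],[0,0,0]],[[0,-1,0],[0,0,0]]]'
python3 - <<'E'
from plan import *
g,Rg=tcp_for_scoop((*SC[:2],0),SC[2],0,0)
z=Rg.apply([0,0,1]); rows(g-.06*z,Rg)
print(manip.get_obs()['joint_pos'])
p,r=cur()
cv2.imwrite('pics/w1.png',manip.camera('wrist')[:,:,::-1]); np.save('w1.npy',np.r_[p,r.as_quat()])
E
```

```text
clock: 2.15
position: [0.3166, 0.4192, 0.1952]
ee_rot: [-0.174, 0.961, 0.039, 0.214]
ft_force: [-0.4, 0.5, 0.8]
grip_width: 1.002
grasp_force: 0.0
clock: 3.15
position: [0.3453, 0.3439, 0.1953]
ee_rot: [-0.173, 0.961, 0.038, 0.213]
ft_force: [0.8, 0.3, -0.3]
grip_width: 1.0
grasp_force: 0.0
shift [0.125, -0.75, 1.596] turn [-0.001, 0.001, -0.002] at [0.3453, 0.3439, 0.1953] goal [0.4084, 0.3034, 0.0754]
[-1.01484794 -0.20740583 -0.0561344   2.17905228  0.35778244  0.86378387
  0.66354387]
```

View pics/w1.png

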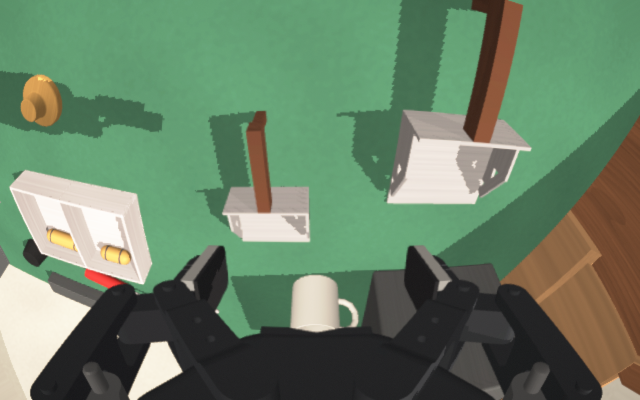

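The wrist view has the robot side at the top. The small scoop's lip corners are at about (230,240) and (310,241), and the handle's rear end is at (257,116).

```bash
cat >> plan.py <<'E'
def wray(u,v,p,r):
    c=manip.camera_params('wrist');f=200/np.tan(np.radians(c['fov_y']/2));T=np.array(c['T_tool_cam'])
    x,y=u-c['cx'],v-c['cy'];q=np.hypot(x,y);th=q/f
    d=np.array([np.sin(th)*x/q,-np.sin(th)*y/q,-np.cos(th)])
    return p+r.apply(T[:3,3]),r.apply(T[:3,:3]@d)
def wz(u,v,z,p,r):
    o,d=wray(u,v,p,r);return o+d*(z-o[2])/d[2]
def wproj(P,p,r):
    c=manip.camera_params('wrist');f=200/np.tan(np.radians(c['fov_y']/2));T=np.array(c['T_tool_cam'])
    q=T[:3,:3].T@(r.inv().apply(np.array(P)-p)-T[:3,3]);x,y,z=q[0],-q[1],-q[2];rr=np.hypot(x,y);th=np.arctan2(rr,z)
    return np.array([c['cx']+f*th*x/rr,c['cy']+f*th*y/rr])
E
python3 - <<'E'
from plan import *
a=np.load('w1.npy');p,r=a[:3],R.from_quat(a[3:])
Rz=R.from_euler('z',SC[2],degrees=True)
for q,l in [((230,241),(47.5,-48,1)),((310,241),(47.5,48,1)),((230,188),(-47.5,-48,48)),((309,187),(-47.5,48,48)),((264,210),(-47.5,0,48)),((258,128),(-147.5,0,48)),((258,114),(-147.5,0,28))]:
    print(q,np.round(wz(*q,l[2]/1e3,p,r),4),np.round(Rz.apply(np.array(l)/1e3)+[*SC[:2],0],4),np.round(wproj(Rz.apply(np.array(l)/1e3)+[*SC[:2],0],p,r)))
E
```

```text
(230, 241) [0.5798 0.2993 0.001 ] [0.5703 0.3127 0.001 ] [240. 239.]
(310, 241) [0.5372 0.4074 0.001 ] [0.5367 0.4026 0.001 ] [307. 240.]
(230, 188) [0.4431 0.2858 0.048 ] [0.4813 0.2794 0.048 ] [219. 212.]
(309, 187) [0.4136 0.3626 0.048 ] [0.4477 0.3693 0.048 ] [304. 212.]
(264, 210) [0.4601 0.3273 0.048 ] [0.4645 0.3244 0.048 ] [260. 212.]
(258, 128) [0.3664 0.2969 0.048 ] [0.3708 0.2893 0.048 ] [249. 130.]
(258, 114) [0.3626 0.2926 0.028 ] [0.3708 0.2893 0.028 ] [253. 120.]
```

```bash
sed -i 's/^SC=(.509,.341,20.5)/SC=(.508,.344,19.8)/' plan.py
python3 -m inch '[[[0.01,-0.07,0.1],[0,0,0]],[[0.03,-0.15,0.2],[0,0,0]],[[0.05,-0.25,0.3],[0,0,0]],[[0.06,-0.35,0.4],[0,0,0]],[[0.08,-0.4,0.5],[0,0,0]],[[0.1,-0.5,0.6],[0,0,0]],[[0.12,-0.6,0.7],[0,0,0]],[[0.12,-0.65,0.8],[0,0,0]],[[0.12,-0.7,0.9],[0,0,0]],[[0.12,-0.7,1],[0,0,0]]]'
python3 - <<'E'
from plan import *
g,Rg=tcp_for_scoop((*SC[:2],0),SC[2],0,0)
rows(g,Rg)
E
```

```text
clock: 4.2
position: [0.3887, 0.3005, 0.1182]
ee_rot: [-0.173, 0.961, 0.038, 0.213]
ft_force: [-0.3, 0.3, 0.2]
grip_width: 1.0
grasp_force: 0.0
shift [0.005, 0.0, 1.338] turn [0.006, 0.001, 0.012] at [0.3887, 0.3005, 0.1182] goal [0.4308, 0.3162, 0.0211]
```

```bash

python3 -m inch '[[[0,0,0.1],[0,0,0]],[[0,0,0.2],[0,0,0]],[[0,0,0.3],[0,0,0]],[[0,0,0.4],[0,0,0]],[[0,0,0.5],[0,0,0]],[[0,0,0.6],[0,0,0]],[[0,0,0.7],[0,0,0]],[[0,0,0.8],[0,0,0]],[[0,0,0.9],[0,0,0]],[[0,0,1],[0.006,0,0.012]]]'
python3 -m inch '[[[0,0,0.1],[0,0,0]],[[0,0,0.2],[0,0,0]],[[0,0,0.3],[0,0,0]],[[0,0,0.338],[0,0,0]],[[0,0,0.338],[0,0,0]],[[0,0,0.338],[0,0,0]],[[0,0,0.338],[0,0,0]],[[0,0,0.338],[0,0,0]],[[0,0,0.338],[0,0,0]],[[0,0,0.338],[0,0,0]]]'
python3 -m inch '[[[0,0,0],[0,0,0]],[[0,0,0],[0,0,0]],[[0,0,0],[0,0,0]],[[0,0,0],[0,0,0]],[[0,0,0],[0,0,0]],[[0,0,0],[0,0,0]],[[0,0,0],[0,0,0]],[[0,0,0],[0,0,0]],[[0,0,0],[0,0,0]],[[0,0,0],[0,0,0]]]' 0 110
python3 - <<'E'
from plan import *
g,Rg=tcp_for_scoop((*SC[:2],0),SC[2],0,0)
rows(g,Rg)
o=manip.get_obs();print(o['grip_width'],o['grasp_force'],o['ft_force'],o['torque'])
c=manip.camera('top')[:,:,::-1];cv2.imwrite('pics/t2.png',c)
cv2.imwrite('pics/t2c.png',cv2.resize(c[180:300,180:300],None,fx=4,fy=4,interpolation=cv2.INTER_CUBIC))
E
```

```text
clock: 5.2
position: [0.4202, 0.3126, 0.0457]
ee_rot: [-0.168, 0.962, 0.037, 0.213]
ft_force: [-0.7, 0.4, -0.4]
grip_width: 0.996
grasp_force: 0.0
clock: 6.2
position: [0.4307, 0.3166, 0.0219]
ee_rot: [-0.168, 0.962, 0.037, 0.214]
ft_force: [-0.1, -0.1, 1.1]
grip_width: 0.998
grasp_force: 0.0
clock: 7.2
position: [0.4307, 0.3166, 0.022]
ee_rot: [-0.168, 0.962, 0.037, 0.214]
ft_force: [-2.1, -1.6, 5.3]
grip_width: 0.145
grasp_force: 107.7
shift [0.006, -0.005, 0.01] turn [-0.0, 0.001, 0.0] at [0.4307, 0.3166, 0.022] goal [0.4308, 0.3162, 0.0211]
0.1454347380925309 107.66225337982178 [-2.13595124 -1.574671    5.33537944] [-0.35816143  0.4073906  -0.05405604]
```

View pics/t2c.png

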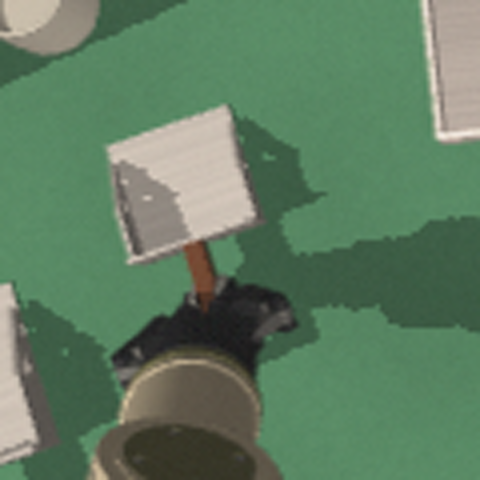

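The handle is gripped. The lip corners are now at (107,148) and (228,107) in the crop, and the back wall corners at (130,263) and (260,217).

```bash
python3 - <<'E'
from plan import *
from m import kab
A=lambda p:((p[0]+.5)/4-.5+180,(p[1]+.5)/4-.5+180)
pts=[((107,148),.002,(47.5,48)),((228,107),.002,(47.5,-48)),((130,264),.045,(-47.5,48)),((262,217),.045,(-47.5,-48))]
print('NOW');kab([np.array(l)/1e3 for _,_,l in pts],[onz('top',*A(p),z) for p,z,_ in pts])
p,r=cur(); g=p-r.apply([0,0,D]);print('grip point',g, 'tool yaw',np.degrees(np.arctan2(*(-r.apply([1,0,0])[[1,0]]))))
E
```

```text
scoop
pose [0.5093 0.3412] yaw deg 20.51 res mm [[-0.3, -0.3], [-1.4, 1.3], [3.4, -0.1], [-1.2, -1.2], [1.6, 2.4], [-2.1, -2.1]]
box
pose [ 0.5834 -0.234 ] yaw deg -13.86 res mm [[-0.7, -1.7], [-1.6, 1.7], [-0.8, -0.3], [3.0, 0.4]]
slugs in box frame mm (ends, z=.036)
[array([61., 37.]), array([ 80., -20.])]
[array([28., 41.]), array([ 36., -16.])]
[array([-2., 42.]), array([ -6., -16.])]
[[281.7351379394531, 161.62466430664062], [361.7277526855469, 152.13400268554688], [368.2082214355469, 206.75497436523438], [288.2156066894531, 216.24563598632812]]
tray
pose [0.6309 0.0463] yaw deg 7.05 res mm [[2.5, 4.0], [3.8, -3.5], [-3.3, 1.5], [-3.0, -2.1]]
sample [0.67807605 0.10735415 0.017     ] [ 0.6908659  -0.00468567  0.017     ]
NOW
pose [0.5092 0.3419] yaw deg 20.64 res mm [[-0.1, 0.7], [-2.4, 0.3], [1.0, 1.8], [1.5, -2.8]]
grip point [0.42333724 0.31389111 0.03893746] tool yaw 19.80685616756244
```

```bash
sed -i 's/^t,a=kab/if 1:\n  t,a=kab/' m.py; cat >> plan.py <<'E'
BX=[.5834,-.234,-13.9]; TR=[.6309,.0463,7.05]
def loc(fr,x,y,z):
    v=R.from_euler('z',fr[2],degrees=True).apply([x,y,0]);return np.array([fr[0]+v[0],fr[1]+v[1],z])
E
python3 - <<'E'
from plan import *
g,Rg=tcp_for_scoop(loc(BX,-.045,.0015,.13),BX[2],12,.0475)
rows(g,Rg)
E
```

```text
shift [1.231, -5.945, -2.721] turn [0.244, 0.26, 0.709] at [0.4308, 0.3166, 0.022] goal [0.4213, -0.1923, 0.1775]
```

```bash

python3 -m inch '[[[0,0,-0.08],[0,0,0]],[[0,0,-0.2],[0,0,0]],[[0,-0.03,-0.35],[0,0,0]],[[0,-0.1,-0.5],[0,0,0]],[[0.05,-0.2,-0.65],[0,0,0]],[[0.1,-0.3,-0.8],[0,0,0]],[[0.15,-0.45,-0.9],[0,0,0]],[[0.2,-0.6,-1],[0,0,0]],[[0.25,-0.75,-1],[0,0,0]],[[0.3,-0.9,-1],[0,0,0]]]'
python3 -m inch '[[[0,-0.1,-0.1],[0,0,0.07]],[[0,-0.2,-0.2],[0,0,0.14]],[[0,-0.3,-0.3],[0,0,0.21]],[[0,-0.4,-0.4],[0,0,0.28]],[[0,-0.5,-0.5],[0,0,0.35]],[[0,-0.6,-0.6],[0,0,0.42]],[[0,-0.7,-0.7],[0,0,0.49]],[[0,-0.8,-0.7],[0,0,0.56]],[[0,-0.9,-0.7],[0,0,0.63]],[[0,-1,-0.7],[0,0,0.7]]]'
python3 - <<'E'
from plan import *
g,Rg=tcp_for_scoop(loc(BX,-.045,.0015,.13),BX[2],12,.0475)
rows(g,Rg); print(manip.get_obs()['ft_force'],manip.get_obs()['torque'])
E
```

```text
clock: 8.25
position: [0.4024, 0.2294, 0.0847]
ee_rot: [-0.168, 0.962, 0.038, 0.214]
ft_force: [-0.1, -0.3, -1.5]
grip_width: 0.144
grasp_force: 107.3
clock: 9.25
position: [0.4077, 0.1459, 0.1346]
ee_rot: [0.102, 0.971, 0.094, 0.195]
ft_force: [0.4, 0.2, -2.8]
grip_width: 0.145
grasp_force: 107.2
shift [-1.335, -3.92, -1.024] turn [0.301, 0.18, 0.008] at [0.4077, 0.1459, 0.1346] goal [0.4213, -0.1923, 0.1775]
[ 0.44582776  0.19974205 -2.77269877] [-0.19158782  0.65834333 -0.0336434 ]
```

```bash

python3 -m inch '[[[-0.03,-0.1,-0.1],[0.03,0.02,0]],[[-0.06,-0.2,-0.2],[0.06,0.04,0]],[[-0.1,-0.3,-0.3],[0.09,0.05,0]],[[-0.13,-0.4,-0.3],[0.12,0.07,0]],[[-0.16,-0.5,-0.3],[0.15,0.09,0]],[[-0.2,-0.6,-0.3],[0.18,0.11,0]],[[-0.23,-0.7,-0.3],[0.21,0.13,0]],[[-0.26,-0.8,-0.3],[0.24,0.14,0]],[[-0.3,-0.9,-0.3],[0.27,0.16,0]],[[-0.34,-1,-0.3],[0.3,0.18,0.01]]]'
python3 - <<'E'
from plan import *
g,Rg=tcp_for_scoop(loc(BX,-.045,.0015,.13),BX[2],12,.0475)
rows(g,Rg)
E
```

```text
clock: 10.25
position: [0.4102, 0.0593, 0.1486]
ee_rot: [0.119, 0.986, -0.014, 0.112]
ft_force: [0.8, 0.6, -2.2]
grip_width: 0.145
grasp_force: 107.3
shift [-0.939, -3.023, -0.149] turn [-0.001, -0.0, 0.004] at [0.4102, 0.0593, 0.1486] goal [0.4213, -0.1923, 0.1775]
```

```bash

python3 -m inch '[[[-0.03,-0.1,-0.02],[0,0,0]],[[-0.06,-0.2,-0.04],[0,0,0]],[[-0.1,-0.3,-0.1],[0,0,0]],[[-0.13,-0.4,-0.1],[0,0,0]],[[-0.16,-0.5,-0.1],[0,0,0]],[[-0.2,-0.6,-0.1],[0,0,0]],[[-0.23,-0.7,-0.1],[0,0,0]],[[-0.26,-0.8,-0.15],[0,0,0]],[[-0.3,-0.9,-0.15],[0,0,0]],[[-0.32,-1,-0.15],[0,0,0]]]'
python3 -m inch '[[[-0.03,-0.1,0],[0,0,0]],[[-0.06,-0.2,0],[0,0,0]],[[-0.1,-0.3,0],[0,0,0]],[[-0.13,-0.4,0],[0,0,0]],[[-0.16,-0.5,0],[0,0,0]],[[-0.2,-0.6,0],[0,0,0]],[[-0.23,-0.7,0],[0,0,0]],[[-0.26,-0.8,0],[0,0,0]],[[-0.3,-0.9,0],[0,0,0]],[[-0.32,-1,0],[0,0,0]]]'
python3 -m inch '[[[-0.03,-0.1,0],[0,0,0]],[[-0.06,-0.2,0],[0,0,0]],[[-0.1,-0.3,0],[0,0,0]],[[-0.13,-0.4,0],[0,0,0]],[[-0.16,-0.5,0],[0,0,0]],[[-0.2,-0.6,0],[0,0,0]],[[-0.23,-0.7,0],[0,0,0]],[[-0.26,-0.8,0],[0,0,0]],[[-0.29,-0.9,0],[0,0,0]],[[-0.3,-1,0],[0,0,0]]]'
python3 - <<'E'
from plan import *
g,Rg=tcp_for_scoop(loc(BX,-.045,.0015,.13),BX[2],12,.0475)
rows(g,Rg); print(manip.get_obs()['ft_force'])
p,r=cur()
cv2.imwrite('pics/w3.png',manip.camera('wrist')[:,:,::-1]); np.save('w3.npy',np.r_[p,r.as_quat()])
cv2.imwrite('pics/t3.png',manip.camera('top')[:,:,::-1])
E
```

```text
clock: 11.25
position: [0.413, -0.0237, 0.1665]
ee_rot: [0.119, 0.986, -0.013, 0.113]
ft_force: [-0.0, -0.5, -1.3]
grip_width: 0.148
grasp_force: 107.3
clock: 12.25
position: [0.4182, -0.1074, 0.1721]
ee_rot: [0.119, 0.986, -0.013, 0.113]
ft_force: [1.1, 0.7, -1.0]
grip_width: 0.144
grasp_force: 107.3
clock: 13.25
position: [0.4219, -0.1906, 0.1775]
ee_rot: [0.119, 0.986, -0.014, 0.113]
ft_force: [-0.1, -0.2, -2.0]
grip_width: 0.143
grasp_force: 107.3
shift [0.002, -0.022, -0.001] turn [0.001, 0.002, 0.004] at [0.4219, -0.1906, 0.1775] goal [0.4213, -0.1923, 0.1775]
[-0.14190711 -0.17488301 -2.0484374 ]
```

View pics/w3.png

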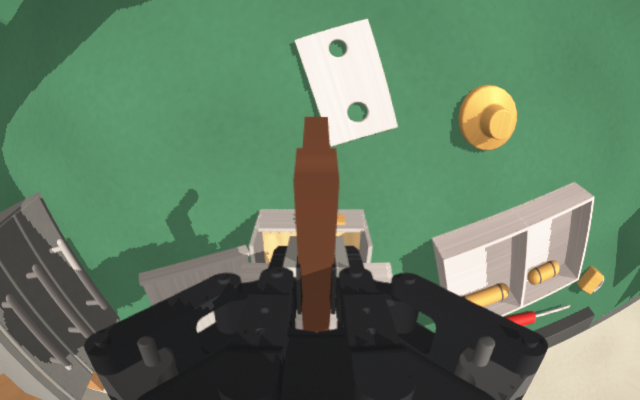

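The wrist view shows the box's near wall top running from about (262,212) to (366,210), with the handle centred at u≈316. I'll compare these points with where the current box estimate projects.

```bash
python3 - <<'E'
from plan import *
a=np.load('w3.npy');p,r=a[:3],R.from_quat(a[3:])
for l in [(-94,-58,.04),(-94,58,.04),(-94,-58,.07),(-94,58,.07),(-94,-58,0),(-94,58,0),(-90,-54,.04),(-90,54,.04)]:
    print(l,np.round(wproj(loc(BX,l[0]/1e3,l[1]/1e3,l[2]),p,r),1))
for l in [(-79,116,.045),(-79,-116,.045),(79,116,.045)]: print('tray',l,np.round(wproj(loc(TR,l[0]/1e3,l[1]/1e3,l[2]),p,r),1))
g=p-r.apply([0,0,D])
a=cv2.imread('pics/w3.png');b=cv2.imread('pics/t3.png')
cv2.imwrite('pics/c3.png',cv2.hconcat([cv2.resize(a[195:285,235:385],None,fx=3,fy=5,interpolation=cv2.INTER_CUBIC),cv2.resize(b[150:250,385:460],None,fx=4.5,fy=4.5,interpolation=cv2.INTER_CUBIC)]))
E
```

```text
(-94, -58, 0.04) [254.9 227.1]
(-94, 58, 0.04) [369.  227.5]
(-94, -58, 0.07) [249.7 244.4]
(-94, 58, 0.07) [373.6 244.8]
(-94, -58, 0) [260.8 207.8]
(-94, 58, 0) [363.7 208.2]
(-90, -54, 0.04) [259.1 230.4]
(-90, 54, 0.04) [364.8 230.8]
tray (-79, 116, 0.045) [593.5 195.4]
tray (-79, -116, 0.045) [442.3 258.8]
tray (79, 116, 0.045) [577.7 278.6]
```

View pics/c3.png

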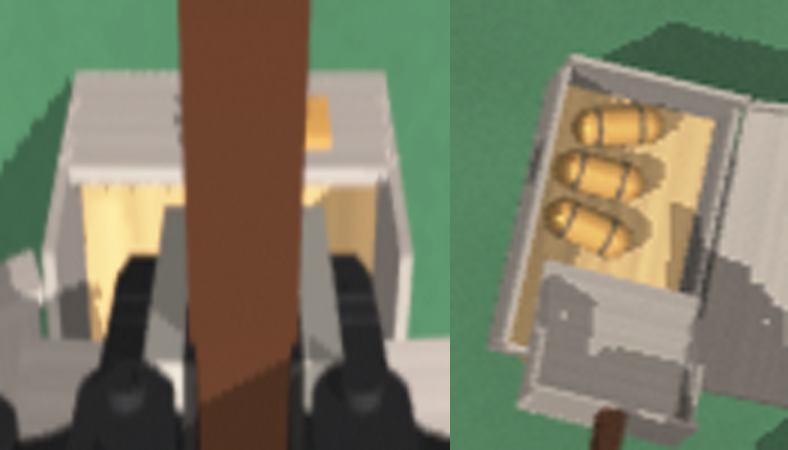

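```bash
sed -i 's/^BX=\[.5834,-.234,-13.9\]/BX=[.5848,-.2343,-13.9]/' plan.py
python3 - <<'E'
from plan import *
g,Rg=tcp_for_scoop(loc(BX,-.030,.0015,.075),BX[2],28,.0475)
rows(g,Rg)
g2,R2=tcp_for_scoop(loc(BX,-.030,.0015,.036),BX[2],28,.0475)
rows(g2,R2,(g,Rg))
E
```

```text
shift [-0.353, -0.017, 0.377] turn [0.0, 0.357, 0.002] at [0.4216, -0.191, 0.1775] goal [0.4546, -0.2005, 0.1544]
shift [-0.026, 0.0, 0.487] turn [0.0, 0.0, 0.0] at [0.4546, -0.2005, 0.1544] goal [0.4546, -0.2005, 0.1154]
```

```bash

python3 -m inch '[[[-0.04,0,0.04],[0,0.04,0]],[[-0.08,0,0.08],[0,0.08,0]],[[-0.12,0,0.12],[0,0.12,0]],[[-0.16,0,0.16],[0,0.16,0]],[[-0.2,0,0.2],[0,0.2,0]],[[-0.24,-0.01,0.24],[0,0.24,0]],[[-0.28,-0.01,0.28],[0,0.28,0]],[[-0.31,-0.01,0.32],[0,0.31,0]],[[-0.34,-0.02,0.36],[0,0.34,0]],[[-0.353,-0.02,0.377],[0,0.357,0.002]]]'
python3 -m inch '[[[0,0,0.06],[0,0,0]],[[0,0,0.12],[0,0,0]],[[-0.01,0,0.18],[0,0,0]],[[-0.01,0,0.24],[0,0,0]],[[-0.01,0,0.3],[0,0,0]],[[-0.02,0,0.36],[0,0,0]],[[-0.02,0,0.42],[0,0,0]],[[-0.026,0,0.46],[0,0,0]],[[-0.026,0,0.487],[0,0,0]],[[-0.026,0,0.487],[0,0,0]]]'
python3 - <<'E'
from plan import *
g2,R2=tcp_for_scoop(loc(BX,-.030,.0015,.036),BX[2],28,.0475)
rows(g2,R2)
E
```

```text
clock: 14.35
position: [0.4551, -0.1993, 0.154]
ee_rot: [0.12, 0.992, 0.003, -0.027]
ft_force: [0.5, 0.2, -0.5]
grip_width: 0.142
grasp_force: 107.4
clock: 15.35
position: [0.4546, -0.1996, 0.1151]
ee_rot: [0.12, 0.992, 0.003, -0.026]
ft_force: [-0.6, 1.3, -1.4]
grip_width: 0.145
grasp_force: 107.4
shift [-0.002, -0.011, -0.004] turn [0.0, -0.001, 0.002] at [0.4546, -0.1996, 0.1151] goal [0.4546, -0.2005, 0.1154]
```

```bash

python3 -m inch '[[[0,0,0.01],[0,0,0]],[[0,0,0.02],[0,0,0]],[[0,0,0.03],[0,0,0]],[[0,0,0.04],[0,0,0]],[[0,0,0.05],[0,0,0]],[[0,0,0.05],[0,0,0]],[[0,0,0.05],[0,0,0]],[[0,0,0.05],[0,0,0]],[[0,0,0.05],[0,0,0]],[[0,0,0.05],[0,0,0]]]'
```

```text
clock: 16.35
position: [0.4546, -0.1996, 0.1114]
ee_rot: [0.12, 0.992, 0.003, -0.026]
ft_force: [0.3, 0.2, -1.8]
grip_width: 0.14
grasp_force: 107.4
```

```bash

python3 -m inch '[[[0,0,0.01],[0,0,0]],[[0,0,0.02],[0,0,0]],[[0,0,0.03],[0,0,0]],[[0,0,0.04],[0,0,0]],[[0,0,0.05],[0,0,0]],[[0,0,0.05],[0,0,0]],[[0,0,0.05],[0,0,0]],[[0,0,0.05],[0,0,0]],[[0,0,0.05],[0,0,0]],[[0,0,0.05],[0,0,0]]]'
```

```text
clock: 17.35
position: [0.4544, -0.1995, 0.1075]
ee_rot: [0.12, 0.992, 0.003, -0.026]
ft_force: [-0.2, -0.3, -1.4]
grip_width: 0.145
grasp_force: 107.4
```

```bash

python3 -m inch '[[[0,0,0.01],[0,0,0]],[[0,0,0.02],[0,0,0]],[[0,0,0.03],[0,0,0]],[[0,0,0.04],[0,0,0]],[[0,0,0.05],[0,0,0]],[[0,0,0.05],[0,0,0]],[[0,0,0.05],[0,0,0]],[[0,0,0.05],[0,0,0]],[[0,0,0.05],[0,0,0]],[[0,0,0.05],[0,0,0]]]'
```

```text
clock: 18.35
position: [0.4543, -0.1996, 0.1038]
ee_rot: [0.12, 0.992, 0.003, -0.026]
ft_force: [-2.9, 1.6, 5.9]
grip_width: 0.144
grasp_force: 108.3
```

```bash

python3 - <<'E'
from plan import *
o=manip.get_obs();print(o['ft_force'],o['torque'],o['position'])
E
```

```text
[-2.86645367  1.60558117  5.85197626] [0.16033407 0.31460763 0.00893136] [ 0.45430234 -0.19956156  0.10380082]
```

```bash
cat >> plan.py <<'E'
def path(l0,l1,n=10,start=None,fr=None,y=.0015):
    """lip (box x, z, nose deg) from l0 to l1; prints rows from the commanded start"""
    fr=fr or BX; s0=start or cur(); 
    for i in range(1,n+1):
        x,z,th=np.array(l0)+(np.array(l1)-np.array(l0))*i/n
        g,Rg=tcp_for_scoop(loc(fr,x,y,z),fr[2],th,.0475)
        s=s0[1].inv().apply(g-s0[0])/.08;t=(s0[1].inv()*Rg).as_rotvec()/np.radians(45)
        print(np.round(s,3).tolist(),np.round(t,3).tolist())
E
python3 - <<'E'
from plan import *
p,r=cur(); p=np.array([.4543,-.1996,.1031])
path((-.030,.0243,28),(0,.0245,15),start=(p,r))
E
```

```text
[-0.022, -0.01, 0.021] [0.001, -0.028, 0.002]
[-0.04, -0.011, 0.05] [0.001, -0.057, 0.002]
[-0.058, -0.011, 0.08] [0.001, -0.086, 0.002]
[-0.077, -0.011, 0.11] [0.001, -0.115, 0.002]
[-0.097, -0.011, 0.14] [0.001, -0.144, 0.002]
[-0.117, -0.011, 0.171] [0.001, -0.173, 0.002]
[-0.138, -0.011, 0.203] [0.001, -0.202, 0.002]
[-0.16, -0.011, 0.234] [0.001, -0.231, 0.002]
[-0.183, -0.011, 0.266] [0.001, -0.26, 0.002]
[-0.207, -0.011, 0.299] [0.001, -0.288, 0.002]
```

```bash

python3 -m inch '[[[-0.02,-0.01,0.02],[0,-0.03,0]],[[-0.04,-0.01,0.05],[0,-0.057,0]],[[-0.06,-0.01,0.08],[0,-0.086,0]],[[-0.077,-0.01,0.11],[0,-0.115,0]],[[-0.097,-0.01,0.14],[0,-0.144,0]],[[-0.117,-0.01,0.17],[0,-0.173,0]],[[-0.138,-0.01,0.203],[0,-0.202,0]],[[-0.16,-0.01,0.234],[0,-0.231,0]],[[-0.183,-0.01,0.266],[0,-0.26,0]],[[-0.207,-0.01,0.299],[0,-0.288,0.002]]]'
python3 - <<'E'
from plan import *
g,Rg=tcp_for_scoop(loc(BX,0,.0015,.0245),BX[2],15,.0475); p,r=cur()
print('err mm',(p-g)*1e3)
path((0,.0245,15),(.045,.0245,12),start=(g,r))
E
```

```text
clock: 19.35
position: [0.4687, -0.2038, 0.0784]
ee_rot: [0.121, 0.989, -0.01, 0.087]
ft_force: [-1.6, -0.3, 0.9]
grip_width: 0.141
grasp_force: 107.8
err mm [-0.24349876  0.29168252  0.02610853]
[-0.051, -0.0, 0.017] [0.001, -0.005, -0.0]
[-0.101, -0.0, 0.034] [0.001, -0.012, -0.0]
[-0.152, -0.0, 0.051] [0.001, -0.019, -0.0]
[-0.202, -0.0, 0.068] [0.001, -0.025, -0.0]
[-0.253, -0.0, 0.085] [0.001, -0.032, -0.0]
[-0.304, -0.0, 0.102] [0.001, -0.039, -0.0]
[-0.355, -0.0, 0.119] [0.001, -0.045, -0.0]
[-0.406, -0.0, 0.136] [0.001, -0.052, -0.0]
[-0.456, -0.0, 0.153] [0.001, -0.059, -0.0]
[-0.507, -0.0, 0.17] [0.001, -0.065, -0.0]
```

```bash

python3 -m inch '[[[-0.05,0,0.017],[0,-0.005,0]],[[-0.1,0,0.034],[0,-0.012,0]],[[-0.15,0,0.051],[0,-0.019,0]],[[-0.2,0,0.068],[0,-0.025,0]],[[-0.255,0,0.085],[0,-0.032,0]],[[-0.305,0,0.102],[0,-0.039,0]],[[-0.355,0,0.119],[0,-0.045,0]],[[-0.405,0,0.136],[0,-0.052,0]],[[-0.455,0,0.153],[0,-0.059,0]],[[-0.507,0,0.17],[0,-0.065,0]]]'
python3 - <<'E'
from plan import *
g,Rg=tcp_for_scoop(loc(BX,.045,.0015,.0245),BX[2],12,.0475); p,r=cur()
print('err mm',(p-g)*1e3)
path((.045,.0245,12),(.083,.0245,10),start=(g,r))
cv2.imwrite('pics/t4.png',cv2.resize(manip.camera('top')[130:270,370:510,::-1],None,fx=4,fy=4,interpolation=cv2.INTER_CUBIC))
E
```

```text
clock: 20.35
position: [0.51, -0.2141, 0.0721]
ee_rot: [0.12, 0.986, -0.013, 0.111]
ft_force: [-4.6, 0.7, 2.6]
grip_width: 0.144
grasp_force: 107.9
err mm [-0.02057426  0.16937813  0.10389155]
[-0.043, -0.0, 0.015] [0.001, -0.007, 0.0]
[-0.086, -0.0, 0.031] [0.001, -0.011, 0.0]
[-0.129, -0.0, 0.046] [0.001, -0.016, 0.0]
[-0.172, -0.0, 0.061] [0.001, -0.02, 0.0]
[-0.216, -0.0, 0.077] [0.001, -0.025, 0.0]
[-0.259, -0.0, 0.092] [0.001, -0.029, 0.0]
[-0.302, -0.0, 0.108] [0.001, -0.034, 0.0]
[-0.345, -0.0, 0.123] [0.001, -0.038, 0.0]
[-0.388, -0.0, 0.138] [0.001, -0.043, 0.0]
[-0.432, -0.0, 0.154] [0.001, -0.047, 0.0]
```

View pics/t4.png

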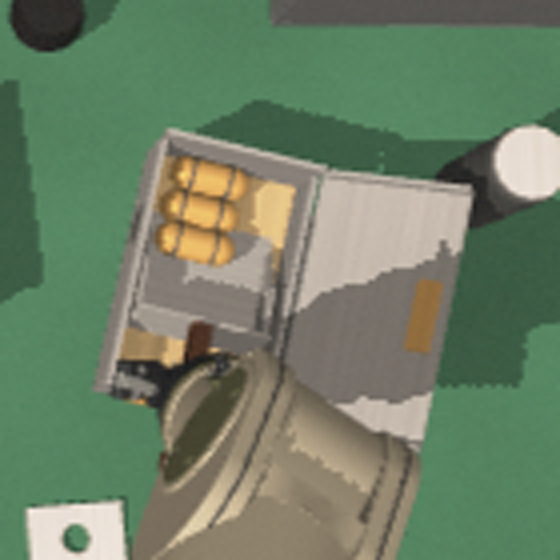

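The three slugs lie side by side against the far wall at about (205,180), (200,210) and (195,243). The lip is already under the nearest one, so I carry on forward.

```bash

python3 -m inch '[[[-0.043,0,0.015],[0,-0.007,0]],[[-0.086,0,0.031],[0,-0.011,0]],[[-0.13,0,0.046],[0,-0.016,0]],[[-0.172,0,0.061],[0,-0.02,0]],[[-0.216,0,0.077],[0,-0.025,0]],[[-0.26,0,0.092],[0,-0.029,0]],[[-0.302,0,0.108],[0,-0.034,0]],[[-0.345,0,0.123],[0,-0.038,0]],[[-0.388,0,0.138],[0,-0.043,0]],[[-0.432,0,0.154],[0,-0.047,0]]]'
python3 - <<'E'
from plan import *
g,Rg=tcp_for_scoop(loc(BX,.083,.0015,.0245),BX[2],10,.0475); p,r=cur()
print('err mm',(p-g)*1e3,manip.get_obs()['torque'])
path((.083,.0245,10),(.089,.0246,8),start=(g,r))
cv2.imwrite('pics/t5.png',cv2.resize(manip.camera('top')[130:270,370:510,::-1],None,fx=4,fy=4,interpolation=cv2.INTER_CUBIC))
E
```

```text
clock: 21.4
position: [0.5455, -0.2228, 0.0679]
ee_rot: [0.12, 0.984, -0.016, 0.13]
ft_force: [-3.0, 1.2, 2.0]
grip_width: 0.144
grasp_force: 108.0
err mm [0.11787268 0.19092018 0.16287661] [ 0.09999912  0.77395447 -0.04894199]
[-0.004, -0.0, 0.007] [0.001, -0.004, 0.0]
[-0.008, -0.0, 0.013] [0.001, -0.009, 0.0]
[-0.012, -0.0, 0.02] [0.001, -0.013, 0.0]
[-0.016, -0.0, 0.026] [0.001, -0.017, 0.0]
[-0.02, -0.0, 0.033] [0.001, -0.022, 0.0]
[-0.025, -0.0, 0.04] [0.001, -0.026, 0.0]
[-0.029, -0.0, 0.046] [0.001, -0.031, 0.0]
[-0.033, -0.0, 0.053] [0.001, -0.035, 0.0]
[-0.037, -0.0, 0.059] [0.001, -0.04, 0.0]
[-0.041, -0.0, 0.066] [0.001, -0.044, 0.0]
```

View pics/t5.png

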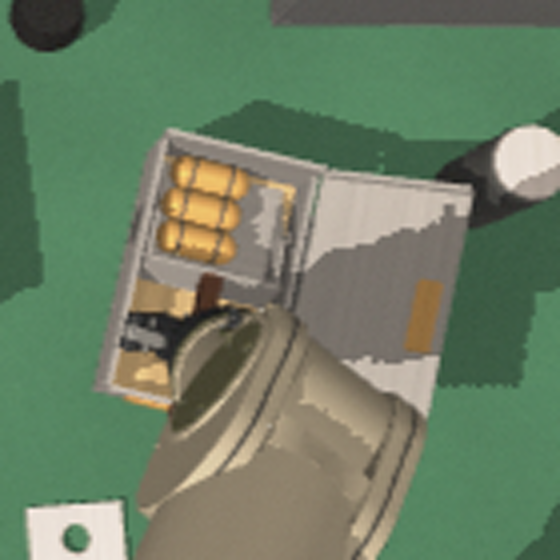

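```bash

python3 -m inch '[[[-0.004,0,0.007],[0,-0.004,0]],[[-0.008,0,0.013],[0,-0.009,0]],[[-0.012,0,0.02],[0,-0.013,0]],[[-0.016,0,0.026],[0,-0.017,0]],[[-0.02,0,0.033],[0,-0.022,0]],[[-0.025,0,0.04],[0,-0.026,0]],[[-0.029,0,0.046],[0,-0.031,0]],[[-0.033,0,0.053],[0,-0.035,0]],[[-0.037,0,0.059],[0,-0.04,0]],[[-0.041,0,0.066],[0,-0.044,0]]]'
python3 - <<'E'
from plan import *
g,Rg=tcp_for_scoop(loc(BX,.089,.0015,.0246),BX[2],8,.0475); p,r=cur()
print('err mm',(p-g)*1e3)
path((.089,.0246,8),(.086,.048,0),start=(g,r))
g2,Rg2=tcp_for_scoop(loc(BX,.086,.0015,.048),BX[2],0,.0475);print()
path((.086,.048,0),(.082,.110,-9),start=(g2,Rg2))
E
```

```text
clock: 22.45
position: [0.5493, -0.2238, 0.0635]
ee_rot: [0.12, 0.982, -0.018, 0.146]
ft_force: [-7.1, 1.6, 2.3]
grip_width: 0.141
grasp_force: 108.1
err mm [-0.52666076  0.25136472  0.02854179]
[0.008, 0.0, -0.01] [0.001, -0.019, 0.0]
[0.015, 0.0, -0.02] [0.001, -0.037, 0.0]
[0.023, 0.0, -0.03] [0.001, -0.054, 0.0]
[0.03, 0.0, -0.039] [0.001, -0.072, 0.0]
[0.036, 0.0, -0.048] [0.001, -0.09, 0.0]
[0.043, 0.0, -0.058] [0.001, -0.108, 0.0]
[0.049, 0.0, -0.067] [0.001, -0.126, 0.0]
[0.055, 0.0, -0.075] [0.001, -0.143, 0.0]
[0.06, 0.0, -0.084] [0.001, -0.161, 0.0]
[0.066, 0.0, -0.093] [0.001, -0.179, 0.0]

[-0.014, -0.0, -0.051] [0.0, -0.02, -0.0]
[-0.028, -0.0, -0.102] [-0.0, -0.04, 0.0]
[-0.043, -0.0, -0.152] [0.0, -0.06, -0.0]
[-0.058, -0.0, -0.202] [0.0, -0.08, 0.0]
[-0.073, -0.0, -0.252] [0.0, -0.1, 0.0]
[-0.088, 0.0, -0.302] [0.0, -0.12, 0.0]
[-0.104, -0.0, -0.352] [0.0, -0.14, 0.0]
[-0.121, -0.0, -0.401] [0.0, -0.16, 0.0]
[-0.137, -0.0, -0.451] [0.0, -0.18, -0.0]
[-0.155, 0.0, -0.5] [0.0, -0.2, -0.0]
```

```bash

python3 -m inch '[[[0.008,0,-0.01],[0,-0.019,0]],[[0.015,0,-0.02],[0,-0.037,0]],[[0.023,0,-0.03],[0,-0.054,0]],[[0.03,0,-0.039],[0,-0.072,0]],[[0.036,0,-0.048],[0,-0.09,0]],[[0.043,0,-0.058],[0,-0.108,0]],[[0.049,0,-0.067],[0,-0.126,0]],[[0.055,0,-0.075],[0,-0.143,0]],[[0.06,0,-0.084],[0,-0.161,0]],[[0.066,0,-0.093],[0,-0.179,0]]]'
python3 -m inch '[[[-0.014,0,-0.05],[0,-0.02,0]],[[-0.028,0,-0.1],[0,-0.04,0]],[[-0.043,0,-0.15],[0,-0.06,0]],[[-0.058,0,-0.2],[0,-0.08,0]],[[-0.073,0,-0.25],[0,-0.1,0]],[[-0.088,0,-0.3],[0,-0.12,0]],[[-0.104,0,-0.35],[0,-0.14,0]],[[-0.121,0,-0.4],[0,-0.16,0]],[[-0.137,0,-0.45],[0,-0.18,0]],[[-0.155,0,-0.5],[0,-0.2,0]]]'
python3 - <<'E'
from plan import *
g,Rg=tcp_for_scoop(loc(BX,.082,.0015,.110),BX[2],-9,.0475); p,r=cur()
print('err mm',(p-g)*1e3, manip.get_obs()['ft_force'],manip.get_obs()['torque'])
c=manip.camera('top')[:,:,::-1];cv2.imwrite('pics/t6.png',c)
hsv=cv2.cvtColor(np.ascontiguousarray(c),cv2.COLOR_BGR2HSV);m=((hsv[...,0]>12)&(hsv[...,0]<26)&(hsv[...,1]>130)&(hsv[...,2]>120)).astype(np.uint8)
n,_,st,ce=cv2.connectedComponentsWithStats(m)
for i in range(1,n):
    if st[i,4]>25: print(st[i].tolist(),np.round(ce[i],1))
for q in [(.082,.05),(.082,-.05),(-.013,.05),(-.013,-.05)]: print(np.round(proj('top',loc(BX,q[0],q[1],.115))))
# next waypoints
TL=[*loc(TR,0,.057,0)[:2],TR[2]]
g,Rg=tcp_for_scoop(loc(TL,-.035,0,.12),TR[2],-9,.0475);rows(g,Rg)
E
```

```text
clock: 23.45
position: [0.5426, -0.2221, 0.0694]
ee_rot: [0.118, 0.969, -0.026, 0.216]
ft_force: [0.4, -0.7, -4.0]
grip_width: 0.143
grasp_force: 107.4
clock: 24.45
position: [0.537, -0.2207, 0.1111]
ee_rot: [0.116, 0.949, -0.035, 0.291]
ft_force: [-0.1, -0.7, -4.1]
grip_width: 0.138
grasp_force: 107.3
err mm [-0.27941281  0.28597396  0.60641036] [-0.08376006 -0.68986652 -4.10188359] [0.25013092 1.19295211 0.00159174]
[246, 132, 21, 21, 233] [256.  141.9]
[328, 163, 4, 8, 26] [329.7 166.2]
[333, 162, 18, 8, 133] [341.8 165.5]
[301, 166, 8, 8, 61] [304.5 169.3]
[414, 172, 9, 16, 70] [417.7 179.2]
[417, 172, 15, 28, 225] [424.2 185.7]
[412, 189, 6, 9, 33] [414.3 192.7]
[472, 200, 8, 18, 92] [475.4 208.5]
[330, 242, 23, 24, 409] [341.6 253.3]
[415. 164.]
[450. 173.]
[407. 197.]
[442. 206.]
shift [1.477, 3.446, -1.135] turn [-0.26, 0.004, -0.386] at [0.537, -0.2208, 0.1115] goal [0.4589, 0.0825, 0.1205]
```

```bash

python3 -m inch '[[[-0.02,0,-0.03],[0,0,0]],[[-0.05,0,-0.07],[0,0,0]],[[-0.08,0.02,-0.12],[0,0,0]],[[-0.11,0.06,-0.17],[0,0,0]],[[-0.14,0.12,-0.21],[0,0,0]],[[-0.17,0.2,-0.25],[0,0,0]],[[-0.2,0.28,-0.3],[0,0,0]],[[-0.22,0.37,-0.33],[0,0,0]],[[-0.24,0.46,-0.36],[0,0,0]],[[-0.26,0.56,-0.4],[0,0,0]]]'
python3 -m inch '[[[0.03,0.1,-0.02],[-0.01,0,-0.015]],[[0.06,0.2,-0.04],[-0.03,0,-0.045]],[[0.1,0.3,-0.06],[-0.05,0,-0.075]],[[0.15,0.4,-0.07],[-0.07,0,-0.105]],[[0.2,0.5,-0.08],[-0.1,0,-0.15]],[[0.26,0.6,-0.09],[-0.13,0,-0.195]],[[0.32,0.7,-0.1],[-0.16,0,-0.24]],[[0.38,0.8,-0.11],[-0.19,0,-0.285]],[[0.44,0.9,-0.12],[-0.22,0,-0.33]],[[0.5,1,-0.13],[-0.26,0,-0.386]]]'
python3 - <<'E'
from plan import *
TL=[*loc(TR,0,.057,0)[:2],TR[2]]
g,Rg=tcp_for_scoop(loc(TL,-.035,0,.12),TR[2],-9,.0475);rows(g,Rg)
print(manip.get_obs()['ft_force'])
E
```

```text
clock: 25.5
position: [0.5472, -0.1771, 0.1491]
ee_rot: [0.116, 0.949, -0.035, 0.29]
ft_force: [-0.1, 0.8, -3.9]
grip_width: 0.142
grasp_force: 107.4
clock: 26.5
position: [0.5282, -0.0896, 0.1349]
ee_rot: [-0.06, 0.954, 0.018, 0.292]
ft_force: [0.6, -0.1, -3.4]
grip_width: 0.139
grasp_force: 107.4
shift [0.59, 2.242, -0.181] turn [0.002, 0.001, 0.003] at [0.5282, -0.0896, 0.1349] goal [0.4589, 0.0825, 0.1205]
[ 0.62364566 -0.1327414  -3.36326537]
```

```bash

python3 -m inch '[[[0.02,0.1,0],[0,0,0]],[[0.05,0.2,0],[0,0,0]],[[0.08,0.3,0],[0,0,0]],[[0.1,0.4,0],[0,0,0]],[[0.13,0.5,0],[0,0,0]],[[0.16,0.6,0],[0,0,0]],[[0.18,0.7,0],[0,0,0]],[[0.2,0.8,0],[0,0,0]],[[0.22,0.9,0],[0,0,0]],[[0.25,1,0],[0,0,0]]]'
python3 -m inch '[[[0.02,0.1,0],[0,0,0]],[[0.05,0.2,0],[0,0,0]],[[0.08,0.3,0],[0,0,0]],[[0.1,0.4,0],[0,0,0]],[[0.1,0.5,0],[0,0,0]],[[0.1,0.6,0],[0,0,0]],[[0.1,0.7,0],[0,0,0]],[[0.1,0.8,0],[0,0,0]],[[0.1,0.9,0],[0,0,0]],[[0.1,1,0],[0,0,0]]]'
python3 - <<'E'
from plan import *
TL=[*loc(TR,0,.057,0)[:2],TR[2]]
g,Rg=tcp_for_scoop(loc(TL,-.005,0,.075),TR[2],-4,.0475);rows(g,Rg)
print(manip.get_obs()['ft_force'])
p,r=cur();c=manip.camera('top')[:,:,::-1];cv2.imwrite('pics/t7.png',c)
c=manip.camera('wrist')[:,:,::-1];cv2.imwrite('pics/w7.png',c);np.save('w7.npy',np.r_[p,r.as_quat()])
hsv=cv2.cvtColor(np.ascontiguousarray(cv2.imread('pics/t7.png')),cv2.COLOR_BGR2HSV);m=((hsv[...,0]>12)&(hsv[...,0]<26)&(hsv[...,1]>130)&(hsv[...,2]>120)).astype(np.uint8)
n,_,st,ce=cv2.connectedComponentsWithStats(m)
for i in range(1,n):
    if st[i,4]>25: print(st[i].tolist(),np.round(ce[i],1))
# wrist: tray mask edge points near left wall outer, near edge
for l in [(-79,116),(-79,2),(-79,-2),(-79,-116)]: print(l,np.round([*wproj(loc(TR,l[0]/1e3,l[1]/1e3,.045),p,r),*wproj(loc(TR,l[0]/1e3,l[1]/1e3,0),p,r)],1))
E
```

```text
clock: 27.5
position: [0.502, -0.0123, 0.1239]
ee_rot: [-0.059, 0.954, 0.018, 0.292]
ft_force: [-0.4, 0.3, -4.2]
grip_width: 0.143
grasp_force: 107.4
clock: 28.5
position: [0.4856, 0.0662, 0.1194]
ee_rot: [-0.059, 0.954, 0.018, 0.292]
ft_force: [0.5, -0.3, -3.4]
grip_width: 0.143
grasp_force: 107.5
shift [0.165, 0.243, 0.378] turn [0.0, 0.112, 0.001] at [0.4856, 0.0662, 0.1194] goal [0.4892, 0.0862, 0.087]
[ 0.5067942  -0.29664448 -3.36510517]
[246, 132, 21, 21, 235] [256.1 141.9]
[328, 163, 4, 8, 26] [329.7 166.2]
[333, 162, 18, 8, 134] [341.7 165.5]
[301, 166, 8, 8, 60] [304.5 169.3]
[305, 191, 11, 28, 237] [309.7 204.2]
[315, 190, 5, 18, 54] [316.6 198.4]
[299, 192, 5, 8, 28] [301.  195.8]
[300, 201, 6, 18, 59] [302.4 209.7]
[472, 200, 8, 18, 94] [475.4 208.7]
[317, 209, 5, 8, 26] [318.6 212.5]
[335, 242, 18, 24, 268] [344.2 255.6]
(-79, 116) [408.8 214.9 399.4 177. ]
(-79, 2) [271.6 215.1 276.3 176.4]
(-79, -2) [266.8 215.1 271.9 176.4]
(-79, -116) [145.3 213.7 160.4 178.3]
```

```bash
python3 - <<'E'
from plan import *
a=np.load('w7.npy');p,r=a[:3],R.from_quat(a[3:])
im=cv2.imread('pics/w7.png');h=cv2.cvtColor(im,cv2.COLOR_BGR2HSV)
green=(h[...,0]>60)&(h[...,0]<95)&(h[...,1]>70)
for v in (182,190,198,206):
    k=np.where(~green[v,100:460])[0]+100; print(v,k.min(),k.max(),[int(x) for x in k[np.where(np.diff(k)>1)[0]]][:4])
for u in (180,230,350,390):
    col=green[:,u];k=np.where(~col[140:230])[0]; print(u,k.min()+140 if len(k) else None)
for z in (0,.015,.03,.045): print(z,[np.round(wproj(loc(TR,-.079,y,z),p,r),1).tolist() for y in (.116,-.116)])
E
```

```text
182 159 400 []
190 155 402 []
198 151 404 []
206 148 406 []
180 178
230 177
350 177
390 177
0 [[399.4, 177.0], [160.4, 178.3]]
0.015 [[402.4, 188.7], [155.5, 189.4]]
0.03 [[405.6, 201.4], [150.5, 201.1]]
0.045 [[408.8, 214.9], [145.3, 213.7]]
```

The tray pose agrees with the wrist view to within 1 px. Next I lower the scoop in.

```bash

python3 -m inch '[[[0.01,0.02,0.04],[0,0.01,0]],[[0.03,0.05,0.08],[0,0.02,0]],[[0.05,0.08,0.12],[0,0.03,0]],[[0.07,0.11,0.16],[0,0.045,0]],[[0.09,0.14,0.2],[0,0.06,0]],[[0.11,0.17,0.24],[0,0.07,0]],[[0.13,0.2,0.28],[0,0.08,0]],[[0.145,0.22,0.32],[0,0.09,0]],[[0.155,0.235,0.36],[0,0.1,0]],[[0.165,0.243,0.378],[0,0.112,0]]]'
python3 - <<'E'
from plan import *
TL=[*loc(TR,0,.057,0)[:2],TR[2]]
P=[(-.005,.075,-4),(-.005,.036,10),(-.008,.024,22),(-.040,.022,40)]
G=[tcp_for_scoop(loc(TL,x,0,z),TR[2],t,.0475) for x,z,t in P]
print('err',(cur()[0]-G[0][0])*1e3)
path(P[0],P[1],start=cur(),fr=TL,y=0);print()
path(P[1],P[2],start=G[1],fr=TL,y=0);print()
path(P[2],P[3],start=G[2],fr=TL,y=0)
E
```

```text
clock: 29.6
position: [0.4894, 0.0859, 0.0867]
ee_rot: [-0.06, 0.966, 0.015, 0.249]
ft_force: [1.0, 0.9, -2.6]
grip_width: 0.142
grasp_force: 107.4
err [ 0.25692977 -0.27772268 -0.23351726]
[0.002, 0.004, 0.006] [0.0, 0.03, 0.0]
[0.002, 0.004, 0.016] [0.0, 0.061, 0.0]
[0.001, 0.004, 0.027] [0.0, 0.092, 0.0]
[-0.001, 0.004, 0.039] [0.0, 0.123, 0.0]
[-0.003, 0.004, 0.051] [0.0, 0.154, 0.0]
[-0.007, 0.004, 0.064] [0.0, 0.185, 0.0]
[-0.011, 0.004, 0.077] [0.0, 0.217, 0.0]
[-0.015, 0.004, 0.091] [0.0, 0.248, 0.0]
[-0.02, 0.004, 0.106] [0.0, 0.279, 0.0]
[-0.026, 0.004, 0.122] [0.0, 0.31, 0.0]

[-0.012, 0.0, -0.015] [0.0, 0.027, 0.0]
[-0.025, 0.0, -0.029] [0.0, 0.053, 0.0]
[-0.038, 0.0, -0.043] [0.0, 0.08, 0.0]
[-0.052, 0.0, -0.056] [0.0, 0.107, 0.0]
[-0.066, -0.0, -0.069] [0.0, 0.133, 0.0]
[-0.081, -0.0, -0.082] [0.0, 0.16, 0.0]
[-0.097, -0.0, -0.094] [0.0, 0.187, 0.0]
[-0.113, 0.0, -0.105] [0.0, 0.213, 0.0]
[-0.129, 0.0, -0.116] [0.0, 0.24, 0.0]
[-0.147, 0.0, -0.127] [0.0, 0.267, 0.0]

[0.01, 0.0, -0.042] [-0.0, 0.04, -0.0]
[0.02, 0.0, -0.083] [0.0, 0.08, -0.0]
[0.027, -0.0, -0.122] [0.0, 0.12, 0.0]
[0.034, 0.0, -0.161] [-0.0, 0.16, -0.0]
[0.039, -0.0, -0.199] [0.0, 0.2, 0.0]
[0.043, -0.0, -0.236] [0.0, 0.24, -0.0]
[0.046, 0.0, -0.271] [-0.0, 0.28, -0.0]
[0.048, -0.0, -0.305] [-0.0, 0.32, -0.0]
[0.049, -0.0, -0.338] [0.0, 0.36, 0.0]
[0.049, -0.0, -0.37] [-0.0, 0.4, -0.0]
```

```bash

python3 -m inch '[[[0,0,0.006],[0,0.03,0]],[[0,0,0.016],[0,0.06,0]],[[0,0,0.027],[0,0.09,0]],[[0,0,0.039],[0,0.123,0]],[[-0.003,0,0.051],[0,0.154,0]],[[-0.007,0,0.064],[0,0.185,0]],[[-0.011,0,0.077],[0,0.217,0]],[[-0.015,0,0.091],[0,0.248,0]],[[-0.02,0,0.106],[0,0.279,0]],[[-0.026,0.004,0.122],[0,0.31,0]]]'
python3 -m inch '[[[-0.012,0,-0.015],[0,0.027,0]],[[-0.025,0,-0.029],[0,0.053,0]],[[-0.038,0,-0.043],[0,0.08,0]],[[-0.052,0,-0.056],[0,0.107,0]],[[-0.066,0,-0.069],[0,0.133,0]],[[-0.081,0,-0.082],[0,0.16,0]],[[-0.097,0,-0.094],[0,0.187,0]],[[-0.113,0,-0.105],[0,0.213,0]],[[-0.13,0,-0.116],[0,0.24,0]],[[-0.147,0,-0.127],[0,0.267,0]]]'
cat > look.py <<'E'
from plan import *
import sys
c=manip.camera('top')[:,:,::-1];cv2.imwrite(f'pics/{sys.argv[1]}.png',c)
hsv=cv2.cvtColor(np.ascontiguousarray(c),cv2.COLOR_BGR2HSV);m=((hsv[...,0]>12)&(hsv[...,0]<26)&(hsv[...,1]>130)&(hsv[...,2]>120)).astype(np.uint8)
n,_,st,ce=cv2.connectedComponentsWithStats(m)
for i in range(1,n):
    if st[i,4]>12 and 275<ce[i][0]<375 and ce[i][1]<230: print(st[i].tolist(),np.round(ce[i],1))
print(manip.get_obs()['ft_force'],manip.get_obs()['torque'])
E
python3 look.py t8
```

```text
clock: 30.6
position: [0.4961, 0.0869, 0.0796]
ee_rot: [-0.061, 0.99, 0.008, 0.13]
ft_force: [-0.6, 0.5, -3.7]
grip_width: 0.143
grasp_force: 107.5
clock: 31.6
position: [0.5047, 0.088, 0.0925]
ee_rot: [-0.061, 0.998, 0.002, 0.026]
ft_force: [0.1, 0.5, -1.9]
grip_width: 0.144
grasp_force: 107.6
[292, 163, 17, 27, 264] [301.5 177.6]
[310, 163, 4, 8, 23] [311.5 166.3]
[328, 163, 4, 8, 26] [329.7 166.2]
[333, 162, 18, 8, 133] [341.8 165.5]
[352, 162, 4, 7, 18] [353.7 164.8]
[296, 164, 4, 8, 24] [297.7 167.8]
[307, 172, 7, 17, 50] [310.4 180.5]
[-0.43270104 -0.60474352 -0.95396826] [ 0.031617    0.14878247 -0.00625617]
```

```bash

python3 -m inch '[[[0.01,0,-0.042],[0,0.04,0]],[[0.02,0,-0.083],[0,0.08,0]],[[0.027,0,-0.122],[0,0.12,0]],[[0.034,0,-0.161],[0,0.16,0]],[[0.039,0,-0.2],[0,0.2,0]],[[0.043,0,-0.236],[0,0.24,0]],[[0.046,0,-0.271],[0,0.28,0]],[[0.048,0,-0.305],[0,0.32,0]],[[0.049,0,-0.338],[0,0.36,0]],[[0.049,0,-0.37],[0,0.4,0]]]'
python3 look.py t9; python3 - <<'E'
import cv2
a=cv2.imread('pics/t9.png');cv2.imwrite('pics/t9c.png',cv2.resize(a[145:245,265:385],None,fx=5,fy=5,interpolation=cv2.INTER_CUBIC))
E
```

```text
clock: 32.65
position: [0.4993, 0.0873, 0.1219]
ee_rot: [-0.061, 0.99, -0.008, -0.131]
ft_force: [-0.2, -1.3, -2.4]
grip_width: 0.145
grasp_force: 107.6
[328, 163, 4, 8, 25] [329.8 166.4]
[333, 162, 18, 8, 135] [341.7 165.5]
[352, 162, 4, 7, 17] [353.6 164.6]
[-0.69459581 -1.65539304 -1.60342087] [ 0.03156881 -0.26643174  0.0149745 ]
```

View pics/t9c.png

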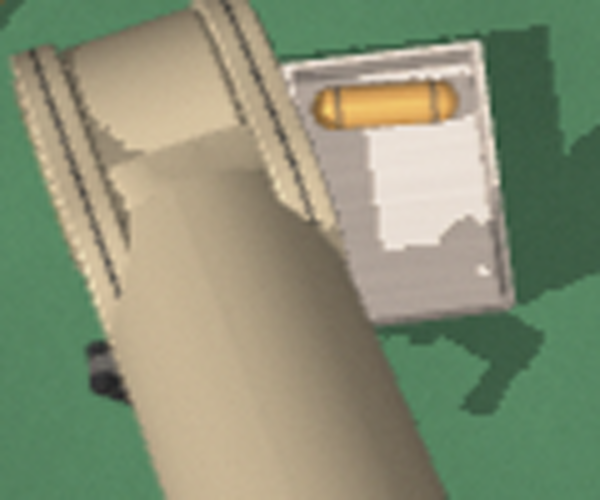

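The arm hides the left bay from the top camera, and the right bay still holds only the long slug. I'll withdraw and check the left bay by numbers from the masks.

```bash

python3 -m inch '[[[0.03,0,-0.08],[0,0,0]],[[0.06,0,-0.17],[0,0,0]],[[0.09,0,-0.26],[0,0,0]],[[0.12,0,-0.35],[0,0,0]],[[0.15,0,-0.45],[0,0,0]],[[0.19,0,-0.55],[0,-0.06,0]],[[0.23,0,-0.65],[0,-0.12,0]],[[0.27,0,-0.75],[0,-0.18,0]],[[0.31,0,-0.83],[0,-0.24,0]],[[0.35,0,-0.9],[0,-0.3,0]]]'
python3 look.py t10
python3 - <<'E'
from plan import *
g,Rg=tcp_for_scoop((*SC[:2],.06),SC[2],0,0);rows(g,Rg)
a=np.load('w1.npy');p,r=cur();c=manip.camera('wrist')[:,:,::-1];cv2.imwrite('pics/w10.png',c)
E
```

```text
clock: 33.7
position: [0.4907, 0.0864, 0.1996]
ee_rot: [-0.062, 0.998, -0.001, -0.011]
ft_force: [0.3, 0.3, -1.3]
grip_width: 0.147
grasp_force: 107.7
[292, 163, 17, 23, 195] [301.1 174.6]
[310, 163, 4, 8, 24] [311.4 166.3]
[328, 163, 4, 8, 27] [329.7 166.1]
[333, 162, 18, 8, 134] [341.7 165.5]
[352, 162, 4, 7, 18] [353.7 164.8]
[296, 164, 4, 8, 24] [297.7 167.8]
[307, 172, 6, 8, 18] [309.1 175.7]
[ 1.28410553  1.28788434 -0.45697249] [ 0.09329748 -0.16396798  0.00855198]
shift [0.359, 2.942, 1.502] turn [-0.06, -0.577, -0.279] at [0.4905, 0.0866, 0.2008] goal [0.4308, 0.3162, 0.0811]
```

```bash

python3 -m inch '[[[0.03,0.1,0],[0,-0.06,-0.03]],[[0.06,0.2,0],[-0.01,-0.12,-0.06]],[[0.09,0.3,0.05],[-0.02,-0.18,-0.09]],[[0.12,0.4,0.1],[-0.02,-0.24,-0.12]],[[0.15,0.5,0.15],[-0.03,-0.3,-0.15]],[[0.18,0.6,0.2],[-0.03,-0.36,-0.18]],[[0.21,0.7,0.25],[-0.04,-0.42,-0.21]],[[0.24,0.8,0.3],[-0.05,-0.48,-0.24]],[[0.27,0.9,0.35],[-0.05,-0.54,-0.26]],[[0.3,1,0.4],[-0.06,-0.577,-0.279]]]'
python3 look.py t11
python3 - <<'E'
from plan import *
g,Rg=tcp_for_scoop((*SC[:2],.04),SC[2],0,0);rows(g,Rg)
E
```

```text
clock: 34.8
position: [0.4556, 0.163, 0.1668]
ee_rot: [-0.168, 0.962, 0.038, 0.21]
ft_force: [-0.4, -0.6, -1.8]
grip_width: 0.146
grasp_force: 107.7
[292, 163, 22, 27, 313] [302.9 178. ]
[310, 163, 4, 8, 24] [311.4 166.3]
[328, 163, 4, 8, 27] [329.7 166.1]
[333, 162, 18, 8, 135] [341.7 165.4]
[352, 162, 4, 7, 18] [353.7 164.8]
[296, 164, 4, 8, 24] [297.7 167.8]
[-1.009611    1.32761486 -3.08637041] [-0.13746823  0.72371137  0.03701914]
shift [0.208, 1.891, 1.348] turn [0.004, -0.009, 0.002] at [0.4545, 0.1636, 0.1657] goal [0.4308, 0.3162, 0.0611]
```

```bash
python3 - <<'E'
import cv2,numpy as np
c=cv2.imread('pics/t11.png');h=cv2.cvtColor(c,cv2.COLOR_BGR2HSV)
m=(h[...,0]>8)&(h[...,0]<30)&(h[...,1]>100)
d=(h[...,2]<110)
g=(h[...,0]>60)&(h[...,0]<95)&(h[...,1]>60)
for v in range(156,216): print(v,''.join('#' if m[v,u] and not d[v,u] else 'o' if m[v,u] else '+' if d[v,u] else ',' if g[v,u] else '.' for u in range(280,332)))
print('scoop region orange:')
n,_,st,ce=cv2.connectedComponentsWithStats((m).astype(np.uint8))
print([(st[i].tolist()) for i in range(1,n) if st[i,4]>15 and 180<ce[i][0]<330 and 150<ce[i][1]<300])
E
```

```text
156 ,,,,,,,,,,,,,,,,,,,,,,,,,,,,,,,,,,,,,,,,,+++++++++..
157 ,,,,,,,,,,,,,,,,,,,,,,,,,,,,,,++,++++++++...........
158 ,,,,,,,,,,,,,,,,,,,,,,,++++++++++...................
159 ,,,,,,,,,,,,,,,,,,++++++............................
160 ,,,,,,,,,,,,,,,,....................................
161 ,,,,,,,.............................................
162 ,,,.................................................
163 ,,,.....................#####+###................###
164 ,,,..............#################..............####
165 ,,,.............##################..............####
166 ,,,.............###################.............####
167 ,,,............####################.............####
168 ,,,............#####.##############.............####
169 ,,,.............##################...............###
170 ,,,.............#################.................##
171 ,,,,.............###########........................
172 ,,,,...............##########.......................
173 ,,,,..........##o#############......................
174 ,,,,.........##################.....................
175 ,,,,........#
[... 1689 characters left out ...]
...
205 ....................................................
206 ....................................................
207 ....................................................
208 ....................................................
209 ....................................................
210 ....................................................
211 ....................................................
212 .........................................+++++,,,,,,
213 ...................................+++++++,,,,,,,,,,
214 ...........................,,,,,,,++++++,,,,,,,,,,,,
215 ...................,,,,,,,,,,,,,,,+++,,,,,,,,,,,,,,,
scoop region orange:
[[292, 163, 23, 28, 470], [273, 229, 9, 20, 94]]
```

```bash
python3 - <<'E'
from plan import *
p,r=cur();g=p-r.apply([0,0,D]);Rs=r*toolR(0,PT).inv()
for n,l in dict(lipL=(.0475,.048,0),lipR=(.0475,-.048,0),backL=(-.0475,.048,.02),backR=(-.0475,-.048,.02),h0=(-.05,0,.048),h1=(-.15,0,.048)).items():
    print(n,np.round(proj('top',g+Rs.apply(np.array(l)-[GX,0,.038])),0))
c=cv2.imread('pics/t11.png');h=cv2.cvtColor(c,cv2.COLOR_BGR2HSV)
print(h[239,274:281].tolist(), h[185,300].tolist())
o=cv2.imread('pics/top0.png');print(cv2.cvtColor(o,cv2.COLOR_BGR2HSV)[255,230:236].tolist())
m=(h[...,0]>8)&(h[...,0]<30)&(h[...,1]>100)
for v in range(185,262): print(v,''.join('#' if m[v,u] and h[v,u,0]>14 else 'b' if m[v,u] else 'd' if h[v,u,2]<90 else ',' if 60<h[v,u,0]<95 and h[v,u,1]>60 else '.' for u in range(236,300)))
E
```

```text
lipL [248. 204.]
lipR [282. 192.]
backL [258. 237.]
backR [292. 224.]
h0 [274. 231.]
h1 [287. 268.]
[[63, 75, 125], [22, 94, 103], [11, 143, 114], [10, 141, 114], [11, 144, 113], [11, 143, 114], [10, 137, 104]] [17, 116, 169]
[[25, 83, 102], [10, 141, 114], [10, 142, 113], [10, 141, 112], [10, 135, 113], [10, 138, 102]]
185 ,,,,,,,,,,,,,,,,,,,,,,,,,,,,,,,,,,,,,,,,,,,,,,,,,..........#####
186 ,,,,,,,,,,,,,,,,,,,,,,,,,,,,,,,,,,,,,,,,,,,,,,,,,..........#####
187 ,,,,,,,,,,,,,,,,,,,,,,,,,,,,,,,,,,,,,,,,,,,,,,,,,..........#####
188 ,,,,,,,,,,,,,,,,,,,,,,,,,,,,,,,,,,,,,,,,,,,,,,,,,...........####
189 ,,,,,,,,,,,,,,,,,,,,,,,,,,,,,,,,,,,,,,,,,,,,,,,,,,...........###
190 ,,,,,,,,,,,,,,,,,,,,,,,,,,,,,,,,,,,,,,,,,,,,,,,,,,............##
191 ,,,,,,,,,,,,,,,,,,,,,,,,,,,,,,,,,,,,,,,,,,,,,.,,,,..............
192 ,,,,,,,,,,,,,,,,,,,,,,,,,,,,,,,,,,,,,,,,,,.....,,,..............
193 ,,,,,,,,,,,,,,,,,,,,,,,,,,,,,,,,,,,,,,,.........,,..............
194 ,,,,,,,,,,,,,,,,,,,,,,,,,,,,,,,,,,,,............,,..............
195 ,,,,,,,,,,,,,,,,,,,,,,,,,,,,,,,,,,..............,,..............
196 ,,,,,,,,,,,,,,,
[... 3834 characters left out ...]
dddddddddd
252 ,,,,,,,,,,,,,,,,,,,,,,,,,,,ddddddddddddddddddddddddddddddddddddd
253 ,,,,,,,,,,,,,,,,,,,,,,,,,,dddddddddddddddddddddddddddddddddddddd
254 ,,,,,,,,,,,,,,,,,,,,,,,,,ddddddddddddddddddddddddddddddddddddddd
255 ,,,,,,,,,,,,,,,,,,,,,,,,dddddd,dddddddddddddddddddddddddddddddd,
256 ,,,,,,,,,,,,,,,,,,,,,,,dddddddddddddddddddddddddddddddddddddddd,
257 ,,,,,,,,,,,,,,,,,,,,,,ddddddddd,ddddddddddddddddddddddddddddddd,
258 ,,,,,,,,,,,,,,,,,,,,,ddddd.ddddddddddddddd..dddddddddddddddddd,,
259 ,,,,,,,,,,,,,,,,,,,,dddddd.dddddddddddd.........ddd.dddddddddd,,
260 ,,,,,,,,,,,,,,,,,,,ddddddd..ddddddddd...................dddddd,,
261 ,,,,,,,,,,,,,,,,,,,dddddddddddddddd......................ddddd,,
```

```bash
python3 - <<'E'
from plan import *
c=np.ascontiguousarray(manip.camera('scene')[:,:,::-1]);cv2.imwrite('pics/s11.png',c)
def M(c):
    h=cv2.cvtColor(c,cv2.COLOR_BGR2HSV);return h,(h[...,0]>12)&(h[...,0]<30)&(h[...,1]>100)&(h[...,2]>90)
t=cv2.imread('pics/t11.png');h,m=M(t)
n,_,st,ce=cv2.connectedComponentsWithStats(m.astype(np.uint8));print('top',[st[i].tolist() for i in range(1,n) if st[i,4]>20])
h,m=M(c);n,_,st,ce=cv2.connectedComponentsWithStats(m.astype(np.uint8));print('scene',[st[i].tolist() for i in range(1,n) if st[i,4]>20 and ce[i][1]>160])
for l in [(-.075,.057),(.075,.057),(.05,.027),(.05,.087)]: print('floor',l,np.round(proj('scene',loc(TR,*l,.004))),np.round(proj('top',loc(TR,*l,.004))))
print(np.round(proj('scene',loc(TR,.079,.116,.045))),np.round(proj('scene',loc(TR,.079,0,.045))))
b=cv2.imread('pics/scene0.png');hb,mb=M(b)
for v in range(225,275): print(v,''.join('#' if mb[v,u] else '.' for u in range(295,345)),''.join('#' if m[v,u] and h[v,u,2]>150 else 'o' if m[v,u] else '.' for u in range(295,365)))
E
```

```text
top [[0, 68, 85, 197, 10804], [612, 78, 28, 98, 1632], [245, 132, 22, 21, 261], [328, 161, 28, 10, 218], [292, 163, 23, 28, 470], [399, 170, 44, 64, 1915], [471, 200, 10, 18, 111], [329, 242, 25, 24, 461]]
scene [[261, 176, 28, 9, 123], [338, 197, 16, 18, 175], [272, 227, 19, 12, 64], [303, 236, 28, 22, 309], [142, 267, 9, 12, 35], [143, 283, 16, 27, 141], [310, 290, 19, 20, 349], [628, 330, 12, 13, 30], [607, 344, 26, 25, 91], [561, 355, 12, 31, 96], [594, 366, 26, 20, 113], [602, 390, 8, 8, 21]]
floor (-0.075, 0.057) [340. 237.] [309. 213.]
floor (0.075, 0.057) [304. 261.] [304. 164.]
floor (0.05, 0.027) [303. 252.] [314. 171.]
floor (0.05, 0.087) [318. 262.] [295. 173.]
[318. 260.] [288. 241.]
225 .................................................. ......................................................................
226 .................................................. ......................................................................
227 .................................................. ......................................................................
228 ............
[... 5205 characters left out ...]
......................................................................
270 .................................................. ......................................................................
271 .................................................. ......................................................................
272 .................................................. ......................................................................
273 .................................................. ......................................................................
274 .................................................. ......................................................................
```

```bash
python3 - <<'E'
from plan import *
Ti=R.from_euler('z',-TR[2],degrees=True)
for (e,f) in [((295,186),(313.5,185)),((292,177),(312.5,179)),((295,167),(314.5,167))]:
  for z in (.017,.04,.055):
    P=[onz('top',*q,z) for q in (e,f)]
    print(e,z,[np.round(1e3*Ti.apply(q-np.array([TR[0],TR[1],0]))).tolist() for q in P],'len',round(1e3*np.linalg.norm(P[0]-P[1])),[np.round(proj('scene',q)).tolist() for q in P],'top',np.round(proj('scene',(P[0]+P[1])/2+[0,0,.013])))
t=cv2.imread('pics/t11.png');v=t[158:194,285:320]
g=cv2.cvtColor(t,cv2.COLOR_BGR2HSV)[...,2]
for r in range(162,192): print(r,' '.join(f'{x//10:2d}' for x in g[r,290:318]))
E
```

```text
(295, 186) 0.017 [[9.0, 90.0, 17.0], [6.0, 34.0, 17.0]] len 56 [[329.0, 252.0], [316.0, 242.0]] top [322. 243.]
(295, 186) 0.04 [[5.0, 89.0, 40.0], [2.0, 34.0, 40.0]] len 55 [[330.0, 244.0], [316.0, 235.0]] top [323. 236.]
(295, 186) 0.055 [[3.0, 88.0, 55.0], [-1.0, 34.0, 55.0]] len 54 [[330.0, 240.0], [317.0, 231.0]] top [324. 231.]
(292, 177) 0.017 [[38.0, 96.0, 17.0], [24.0, 35.0, 17.0]] len 62 [[324.0, 257.0], [311.0, 245.0]] top [317. 248.]
(292, 177) 0.04 [[33.0, 95.0, 40.0], [20.0, 35.0, 40.0]] len 61 [[324.0, 250.0], [312.0, 238.0]] top [318. 240.]
(292, 177) 0.055 [[30.0, 94.0, 55.0], [17.0, 35.0, 55.0]] len 60 [[325.0, 245.0], [313.0, 234.0]] top [319. 236.]
(295, 167) 0.017 [[67.0, 84.0, 17.0], [60.0, 25.0, 17.0]] len 59 [[313.0, 260.0], [300.0, 250.0]] top [306. 251.]
(295, 167) 0.04 [[62.0, 83.0, 40.0], [55.0, 25.0, 40.0]] len 58 [[314.0, 253.0], [301.0, 242.0]] top [307. 244.]
(295, 167) 0.055 [[59.0, 82.0, 55.0], [52.0, 25.0, 55.0]] len 57 [[314.0, 248.0], [301.0, 238.0]] top [308. 239.]
162 22 22 21 21 20 18 16 16 16 16 15 15 15 15 15 15 15 15 14 13 13 13 12 12 13 14 
[... 1857 characters left out ...]
 17 17 17 17 16 17 19 19 17 12 15 18 18 19 20 22 22 22 21 12 17 17 16 15 15 17 17 17
185 17 17 17 17 16 16 22 22 22 18 16 22 23 23 23 23 22 18 16 11 15 17 17 16 15 17 17 17
186 17 17 17 17 16 18 23 23 23 22 15 23 23 22 17 17 17 17 16 12 14 18 17 16 15 17 17 17
187 17 17 17 17 16 17 23 23 23 21 15 22 17 17 17 16 17 17 16 12 13 16 16 15 16 17 17 17
188 17 17 17 17 17 19 23 22 17 16 11 15 16 16 16 16 16 16 15 11 12 15 15 16 18 18 18 18
189 17 17 17 17 17 16 14 15 15 14 11 12 15 15 15 14 15 15 14 12 12 15 17 17 17 17 17 17
190 17 17 17 17 17 17 17 14 13 13 11 13 16 20 15 17 17 17 17 17 17 17 17 17 18 18 17 17
191 17 17 17 17 17 17 17 17 17 17 17 17 20 22 17 18 18 18 17 18 17 18 17 18 17 17 17 17
```

The numbers show all three new slugs in the left bay: two on the floor, one resting across them, next to the sample. The scoop is empty, so I set it back down.

```bash

python3 -m inch '[[[0.01,0.1,0.05],[0,0,0]],[[0.02,0.2,0.1],[0,0,0]],[[0.03,0.3,0.15],[0,0,0]],[[0.04,0.4,0.2],[0,0,0]],[[0.05,0.5,0.25],[0,0,0]],[[0.06,0.6,0.3],[0,0,0]],[[0.07,0.7,0.35],[0,0,0]],[[0.08,0.8,0.4],[0,0,0]],[[0.09,0.9,0.45],[0,0,0]],[[0.1,1,0.5],[0,0,0]]]'
python3 -m inch '[[[0.01,0.09,0.08],[0,0,0]],[[0.02,0.18,0.17],[0,0,0]],[[0.03,0.27,0.25],[0,0,0]],[[0.04,0.36,0.34],[0,0,0]],[[0.05,0.45,0.42],[0,0,0]],[[0.06,0.54,0.5],[0,0,0]],[[0.07,0.63,0.6],[0,0,0]],[[0.08,0.72,0.7],[0,0,0]],[[0.09,0.81,0.78],[0,0,0]],[[0.1,0.89,0.85],[0,-0.01,0]]]'
python3 - <<'E'
from plan import *
g,Rg=tcp_for_scoop((*SC[:2],.0008),SC[2],0,0);rows(g,Rg);print(manip.get_obs()['ft_force'])
E
```

```text
clock: 35.9
position: [0.4385, 0.2414, 0.1279]
ee_rot: [-0.167, 0.963, 0.038, 0.209]
ft_force: [0.7, -0.1, -1.0]
grip_width: 0.144
grasp_force: 107.6
clock: 36.9
position: [0.4349, 0.3157, 0.0627]
ee_rot: [-0.166, 0.962, 0.038, 0.213]
ft_force: [0.1, -0.3, -1.8]
grip_width: 0.145
grasp_force: 107.6
shift [0.258, 0.022, 0.443] turn [0.001, 0.001, -0.004] at [0.4349, 0.3157, 0.0627] goal [0.4308, 0.3162, 0.0219]
[ 0.08037419 -0.30588301 -1.81771958]
```

```bash

python3 -m inch '[[[0.03,0,0.05],[0,0,0]],[[0.06,0,0.1],[0,0,0]],[[0.09,0,0.15],[0,0,0]],[[0.12,0,0.2],[0,0,0]],[[0.15,0.01,0.25],[0,0,0]],[[0.18,0.01,0.3],[0,0,0]],[[0.2,0.02,0.34],[0,0,0]],[[0.22,0.02,0.38],[0,0,0]],[[0.24,0.02,0.41],[0,0,0]],[[0.255,0.02,0.438],[0,0,0]]]'
python3 - <<'E'
from plan import *
g,Rg=tcp_for_scoop((*SC[:2],.0008),SC[2],0,0);rows(g,Rg);o=manip.get_obs();print(o['ft_force'],o['torque'])
E
```

```text
clock: 37.9
position: [0.4297, 0.3158, 0.0221]
ee_rot: [-0.168, 0.962, 0.038, 0.214]
ft_force: [-1.0, -0.0, -0.4]
grip_width: 0.142
grasp_force: 107.9
shift [-0.012, -0.0, 0.009] turn [0.002, 0.002, -0.001] at [0.4297, 0.3158, 0.0221] goal [0.4308, 0.3162, 0.0219]
[-0.98610228 -0.04959735 -0.44441489] [-0.24153156  0.6418339   0.02768926]
```

```bash

python3 -m inch '[[[0.002,0,0.004],[0,0,0]],[[0.004,0,0.008],[0,0,0]],[[0.005,0,0.011],[0,0,0]],[[0.005,0,0.011],[0,0,0]],[[0.005,0,0.011],[0,0,0]],[[0.005,0,0.011],[0,0,0]],[[0.005,0,0.011],[0,0,0]],[[0.005,0,0.011],[0,0,0]],[[0.005,0,0.011],[0,0,0]],[[0.005,0,0.011],[0,0,0]]]'
```

```text
clock: 38.9
position: [0.43, 0.3162, 0.022]
ee_rot: [-0.168, 0.962, 0.038, 0.214]
ft_force: [-4.1, -1.3, 9.0]
grip_width: 0.142
grasp_force: 109.6
```

```bash

python3 -m inch '[[[0,0,0],[0,0,0]],[[0,0,0],[0,0,0]],[[0,0,0],[0,0,0]],[[0,0,0],[0,0,0]],[[0,0,0],[0,0,0]],[[0,0,0],[0,0,0]],[[0,0,0],[0,0,0]],[[0,0,0],[0,0,0]],[[0,0,0],[0,0,0]],[[0,0,0],[0,0,0]]]' 0.8 40
```

```text
clock: 39.9
position: [0.4297, 0.3159, 0.0213]
ee_rot: [-0.168, 0.962, 0.038, 0.214]
ft_force: [0.6, -0.6, -0.5]
grip_width: 0.803
grasp_force: 0.0
```

Released. Now I back straight out along the fingers and check everything.

```bash

python3 -m inch '[[[0,0,-0.1],[0,0,0]],[[0,0,-0.2],[0,0,0]],[[0,0,-0.3],[0,0,0]],[[0,0,-0.4],[0,0,0]],[[0,0,-0.5],[0,0,0]],[[0,0,-0.6],[0,0,0]],[[0,0,-0.7],[0,0,0]],[[0,0,-0.8],[0,0,0]],[[0,0,-0.9],[0,0,0]],[[0,0,-1],[0,0,0]]]'
python3 -m inch '[[[0.1,0,-0.05],[0,0,0]],[[0.2,0,-0.1],[0,0,0]],[[0.3,0,-0.15],[0,0,0]],[[0.4,0,-0.2],[0,0,0]],[[0.5,0,-0.3],[0,0,0]],[[0.6,0,-0.4],[0,0,0]],[[0.7,0,-0.5],[0,0,0]],[[0.75,0,-0.6],[0,0,0]],[[0.75,0,-0.7],[0,0,0]],[[0.75,0,-0.8],[0,0,0]]]'
python3 look.py t12
python3 - <<'E'
from plan import *
t=cv2.imread('pics/t12.png');a=cv2.imread('pics/top0.png')
# scoop lip corners predicted vs brightness
g=cv2.cvtColor(t,cv2.COLOR_BGR2HSV);g0=cv2.cvtColor(a,cv2.COLOR_BGR2HSV)
for n,h in (('now',g),('start',g0)):
    m=((h[...,1]<60)&(h[...,2]>90)).astype(np.uint8);k=np.zeros_like(m);k[200:252,200:252]=1;m*=k
    c=max(cv2.findContours(m,0,2)[0],key=cv2.contourArea);print(n,[np.round(x,1) for x in cv2.minAreaRect(c)])
d=np.abs(t.astype(int)-a).max(2)>40;n,_,st,ce=cv2.connectedComponentsWithStats(d.astype(np.uint8));print('changed',[st[i].tolist() for i in range(1,n) if st[i,4]>12])
v=g[...,2]
for r in range(162,192): print(r,' '.join(f'{x//10:2d}' for x in v[r,290:318]))
E
```

```text
clock: 40.9
position: [0.3977, 0.3041, 0.0941]
ee_rot: [-0.168, 0.962, 0.038, 0.214]
ft_force: [0.8, 0.5, -0.0]
grip_width: 0.802
grasp_force: 0.0
clock: 41.9
position: [0.3211, 0.2766, 0.1269]
ee_rot: [-0.168, 0.962, 0.038, 0.214]
ft_force: [-0.6, 0.7, -0.7]
grip_width: 0.801
grasp_force: 0.0
[292, 163, 22, 27, 314] [303. 178.]
[310, 163, 4, 8, 24] [311.4 166.3]
[328, 163, 4, 8, 26] [329.7 166.3]
[333, 162, 18, 8, 136] [341.6 165.5]
[352, 162, 4, 7, 18] [353.7 164.8]
[296, 164, 4, 8, 23] [297.7 167.7]
[-0.80146245  1.2882931   0.7526563 ] [-0.05152876  0.40570261 -0.01471816]
now [array([224.4, 226.7]), array([31.9, 37. ]), np.float64(71.6)]
start [array([224.7, 226.5]), array([32.3, 36.4]), np.float64(71.6)]
changed [[296, 162, 25, 7, 82], [292, 166, 32, 25, 511], [419, 172, 18, 10, 88], [415, 176, 3, 6, 16], [411, 181, 22, 26, 262], [238, 209, 239, 95, 8460], [411, 232, 86, 45, 1016], [498, 241, 7, 6, 15], [511, 242, 10, 9, 33], [524, 242, 11, 16, 46], [502, 246, 6, 6, 13], [493, 249, 7, 6, 16], [498, 253, 7, 7, 19], [540, 252, 4, 11, 25], [236, 254, 11, 15, 81], [210, 259, 25, 20
[... 2417 characters left out ...]
 17 17 17 17 17 17 19 20 17 12 15 18 18 20 20 22 22 22 21 15 23 22 19 16 15 17 18 17
185 17 17 17 17 16 16 22 22 22 18 17 23 23 23 23 23 23 23 22 16 22 22 20 17 15 17 17 17
186 17 17 17 17 17 19 23 23 23 22 16 23 23 23 23 23 23 23 22 17 20 23 21 17 16 17 17 17
187 17 17 17 17 17 18 23 23 23 22 16 23 23 23 23 23 23 23 22 17 19 22 19 16 16 17 17 20
188 17 17 17 17 17 19 23 23 23 22 16 21 23 23 22 22 22 22 21 15 17 20 17 19 23 23 23 23
189 17 17 17 17 17 16 17 22 22 21 16 17 21 21 20 20 20 20 19 16 17 20 23 23 23 23 23 23
190 17 17 17 17 17 17 17 16 16 17 13 15 17 22 21 23 23 23 23 23 23 23 23 23 23 23 23 23
191 17 18 17 18 17 17 17 17 17 17 17 17 20 23 23 23 23 23 23 23 23 23 23 23 23 23 23 23
```

```bash
python3 -c "
from workcell import manip
print(manip.hand_in())"
```

```text
the job is handed in; nothing more can be done
None
```

I scooped all three short slugs out in one go, tipped them into the left bay beside the short sample (one rests on top of the other two), set the scoop down where it stood, and handed in at about 42 s of the 61 s allowed.

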